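# Stack the nesting cups on the magnetic base and lock them

### The arm

A 7-joint arm with a two-finger parallel gripper is mounted at the origin on a cart in front of the work surface, level with it; the furniture and walls round the work are solid. World frame = base frame: x ahead of the robot, y to its left, z up, the work surface at z = 0. Lengths are in m, angles in rad, forces in N, time in s.
With the tool pointing down it reaches from about 0.4 to 0.9 m from the base axis. Payload 5.6 kg.
Tool frame: the origin (TCP) lies on the centre line of the jaws, within the pads' length; the fingertips stand 17 mm ahead of it and the grasp point (between the pads) lies 2 mm behind it; z points along the fingers, y is the line along which they close (so a half turn about z gives the same grasp; the last joint's range is limited). The gripper opens to 92 mm and grips with 3 to 60 N. Pads are 20 mm wide; open, the fingers measure 128 mm over their backs; the gripper's body (75 mm by 189 mm) begins 69 mm behind the grasp point.
Start: joints at [1.09, 0.468, -0.012, 1.603, 0.006, 1.071, -0.056], TCP at [0.276, -0.589, 0.232] pointing down, gripper open.
Joint ranges: [-2.53, 2.53], [-0.31, 2.02], [-1.57, 1.55], [0.28, 2.44], [-1.29, 4.43], [0.15, 1.84], [-2.92, 2.92]. Speed limits (rad/s): [2.57, 2.57, 3.14, 3.14, 3.14, 3.14, 3.14].

### API

Orientations are given as a unit quaternion [x, y, z, w].
In Python, from rig import bot gives the robot as it stands.
- The arm moves only by the tool drive_tool, never from a script. Its argument "increments" is a list of rows, each an object with "translation": the shift along the tool's x, y, z in units of 40 mm (1.0 is 40 mm), a list of three; "twist": the turn, a rotation vector about the tool's x, y, z in units of 6 degrees (1.0 is 6 degrees), a list of three; "grip": the closure, from -1 (fully open) to 1 (shut). In form: [{"translation": [dx, dy, dz], "twist": [wx, wy, wz], "grip": grip}, ...]. A call has 1 to 8 rows; each row shifts and turns the commanded pose from where the row before left it, along the tool's axes as they then stand; what a row does not reach is not made up. A row lasts 1/12 s, in which the tool goes at most 41.7 mm and 7.16 degrees, less where a joint would pass 70% of its speed; a pose out of reach is approached as far as the arm can. A call is refused whole if a number of a shift passes 1 or a number of a turn 1, either way. A call with a gripper value outside its range is refused whole. The fingers move at their own pace and stop on an object; "newtons" is the grip in N (left out, the last holds). Time passes only in rows, so rows that do not move let the fingers close. It gives the time, the measured TCP pose, the force, the opening and the grip force at its end, in the units of the state.
- bot.observe(): the state, without advancing time (a new reading comes with each control period).
- bot.capture(name): name is "side" or "top"; returns a dict with "image" (480x640x3 uint8, red, green, blue), "intrinsics" (3x3 intrinsics, pixels), "R" (3x3) and "t" (3): a world point X has camera coordinates R X + t. Camera axes: x right, y down, z forward; pixel columns grow to the right and rows downward; lengths in m; the calibration is good to about 2 mm. A picture is of the moment at which its call begins. There is no depth.
- bot.hand_in(): hands the job in; it is judged then, once.
The state is a dict: "t": time; "joints": joint angles; "joint_vel": joint speeds; "effort": joint torques, N m; "ee_pos": TCP position; "eef_rot": TCP orientation; "contact_force": force on the tool from outside, world axes, zero at the start; "wrist_torque": the same for the moment, N m; "grip_width": opening from 0.0 (shut) to 1.0 (fully open); "finger_force": force on a finger pad.
Only numpy, scipy, OpenCV 4.12 (cv2) and the standard library are available. Lean on these libraries where they do the work, as an engineer would, in place of code of your own. Each camera call takes 0.05 s, during which the arm holds its last target. There are 200 camera calls.

### The job

Get the metal cups ready for the trolley to be moved: nest all the flared round cups mouth down in one straight stack, centred on the round pad of the blue magnetic base, and stand every straight-sided tin, round or square, which will not nest, upright in the black tray. Only when the stack is complete, turn the red switch clockwise until it clicks past its detent to on, and leave it on with the stack still centred. Leave the hex keys and the tape measure where they lie.

Things in the scene. Friction and masses are not known exactly. Their poses are not given: they have to be found in the camera images.
- cup_1_mid (a point): bare-metal flared round finishing cup standing mouth down, 62 mm tall: the upper 24 mm is a straight round foot 40 mm across (to be gripped), below it a shoulder 48 mm across and a thin skirt that flares to 62 mm at the open mouth on the bench. Nests over another such cup with a rise of 24 mm per cup; loose, about 80 g; this point is its centre, 31 mm above the mouth, z up out of the foot. May be absent. All cup_N are alike
- cup_2_mid (a point): bare-metal flared round finishing cup standing mouth down, 62 mm tall: the upper 24 mm is a straight round foot 40 mm across (to be gripped), below it a shoulder 48 mm across and a thin skirt that flares to 62 mm at the open mouth on the bench. Nests over another such cup with a rise of 24 mm per cup; loose, about 80 g; this point is its centre, 31 mm above the mouth, z up out of the foot. May be absent. All cup_N are alike
- cup_3_mid (a point): bare-metal flared round finishing cup standing mouth down, 62 mm tall: the upper 24 mm is a straight round foot 40 mm across (to be gripped), below it a shoulder 48 mm across and a thin skirt that flares to 62 mm at the open mouth on the bench. Nests over another such cup with a rise of 24 mm per cup; loose, about 80 g; this point is its centre, 31 mm above the mouth, z up out of the foot. May be absent. All cup_N are alike
- cup_4_mid (a point): bare-metal flared round finishing cup standing mouth down, 62 mm tall: the upper 24 mm is a straight round foot 40 mm across (to be gripped), below it a shoulder 48 mm across and a thin skirt that flares to 62 mm at the open mouth on the bench. Nests over another such cup with a rise of 24 mm per cup; loose, about 80 g; this point is its centre, 31 mm above the mouth, z up out of the foot. May be absent. All cup_N are alike
- cup_5_mid (a point): bare-metal flared round finishing cup standing mouth down, 62 mm tall: the upper 24 mm is a straight round foot 40 mm across (to be gripped), below it a shoulder 48 mm across and a thin skirt that flares to 62 mm at the open mouth on the bench. Nests over another such cup with a rise of 24 mm per cup; loose, about 80 g; this point is its centre, 31 mm above the mouth, z up out of the foot. May be absent. All cup_N are alike
- round_tin_mid (a point): bare-metal straight-walled round tin standing mouth down, 48 mm across from top to bottom, 50 mm tall, walls 5 mm thick: it neither goes over a cup's foot (bore 38 mm) nor into a cup; loose, about 100 g; this point is its centre, 25 mm up. May be absent
- square_tin_mid (a point): bare-metal straight-walled square tin standing mouth down, 48 by 48 mm, 50 mm tall; does not nest with anything; loose, about 100 g; this point is its centre, 25 mm up, x and y axes square to its sides. May be absent
- odds_tray: black open tray on the bench, 110 mm along its own x by 170 mm along its own y outside, 25 mm high, walls and floor 5 mm thick, fixed; origin at the centre of its underside
- pad_centre (a point): centre of the round steel pad (94 mm across, ringed by a brass line) on the blue magnetic base, at the pad's surface, 16 mm above the bench. The base is a fixed plate 110 mm by 280 mm by 16 mm; the switch stands 155 mm from this point along -y of this point's own axes, which lie along the plate
- magnet_switch_grip (a point): red rotary switch on a grey round housing on the blue base; its raised grip bar is 46 mm long, 14 mm thick and stands 28 to 60 mm above the bench, on a red disc 48 mm across. This point lies on the turning axis, 53 mm above the bench; its x axis runs along the bar and turns with it
- magnet_switch (a joint): angle of the red magnet switch, rad: 0 = off, grows clockwise seen from above, stop at 1.2 = on. It has one spring detent: the resistance (up to about 0.15 N m) rises, ends at 0.8, and beyond that the switch snaps on by itself to 1.2; let go before 0.8 it may spring back to off. Off at the start
- hex_keys: green folding hex key set, 28 by 92 by 18 mm, loose on the bench, not part of the job; origin at the centre of its underside
- tape_measure: yellow and black pocket tape measure, 38 by 86 by 62 mm, loose on the bench, not part of the job; origin at the centre of its underside
Not all that is in view belongs to the job. What is shaped like the part that bears cup_4_mid but green or turquoise is not meant.

How it is judged:
On the way, in this order (a step that is already met when the one before it is completed fails the run):
1. all flared round cups stand nested in one stack centred on the pad (horizontal distance between each of cup_1_mid, cup_2_mid, cup_3_mid, cup_4_mid, cup_5_mid and pad_centre below 0.015 m and angle between each of cup_1_mid, cup_2_mid, cup_3_mid, cup_4_mid, cup_5_mid's own z axis and vertical below 0.1 rad and height (world z) of cup_1_mid between 0.043 and 0.151 m and height (world z) of cup_2_mid between 0.043 and 0.151 m and height (world z) of cup_3_mid between 0.043 and 0.151 m and height (world z) of cup_4_mid between 0.043 and 0.151 m and height (world z) of cup_5_mid between 0.043 and 0.151 m and value of joint magnet_switch below 0.8 rad), for 0.2 s.
2. then the switch is turned past its detent to on (value of joint magnet_switch above 1.1 rad), for 0.2 s.
At the end, for the whole second after the job is handed in: every flared cup that is present is in one nested upright stack on the pad (each within 15 mm of the pad's centre, within 0.1 rad of upright); every tin present stands upright (within 0.15 rad) on the floor of the tray; the switch reads above 1.1 rad (horizontal distance between each of cup_1_mid, cup_2_mid, cup_3_mid, cup_4_mid, cup_5_mid and pad_centre below 0.015 m and angle between each of cup_1_mid, cup_2_mid, cup_3_mid, cup_4_mid, cup_5_mid's own z axis and vertical below 0.1 rad and height (world z) of cup_1_mid between 0.043 and 0.151 m and height (world z) of cup_2_mid between 0.043 and 0.151 m and height (world z) of cup_3_mid between 0.043 and 0.151 m and height (world z) of cup_4_mid between 0.043 and 0.151 m and height (world z) of cup_5_mid between 0.043 and 0.151 m and x of round_tin_mid in the frame of odds_tray between -0.05 and 0.05 m and y of round_tin_mid in the frame of odds_tray between -0.08 and 0.08 m and z of each of round_tin_mid, square_tin_mid in the frame of odds_tray below 0.038 m and angle between each of round_tin_mid, square_tin_mid's own z axis and vertical below 0.15 rad and x of square_tin_mid in the frame of odds_tray between -0.05 and 0.05 m and y of square_tin_mid in the frame of odds_tray between -0.08 and 0.08 m and value of joint magnet_switch above 1.1 rad); the robot touches nothing.
It fails at once if a bystander (hex keys, tape measure) is shifted by more than 30 mm (distance of any of hex_keys, tape_measure from where it was at the start of the episode above 0.03 m).
Of cup_1, cup_2, cup_3, cup_4, cup_5 only 3 to 5 are there at a start; the rules pass over those that are not, and their reading is None.
Of round_tin, square_tin only 1 to 2 are there at a start; the rules pass over those that are not, and their reading is None.
At some moment in a run one of cup_1, cup_2, cup_3, cup_4, cup_5, round_tin, square_tin may be knocked a few centimetres aside while the robot is not near it.
It also fails if it takes over 210 s, if anything falls off the work surface, if the arm or the gripper's body presses on something with over 40 N, if the wrist force passes 120 N, or if a joint passes its speed limit or range.

## Working session

There is one attempt and no reset: what is moved stays moved. The work goes in short steps, Python scripts to look and compute and a tool call to move; the robot and the scene stay as the last step left them, time stands still between calls to the robot, and variables do not carry over. Pictures are saved under pics/ and viewed, at most 14 in all, crops included, and the job is handed in when it is done.

Besides the shell and the picture viewer there is one more tool, called after ">>>" in YAML: its name, and indented under it one key for each argument. drive_tool: Moves the arm, as the interface text tells. Its arguments: {"type":"object","properties":{"increments":{"type":"array","items":{"type":"object","properties":{"translation":{"type":"array","items":{"type":"number"}},"twist":{"type":"array","items":{"type":"number"}},"grip":{"type":"number"}}}},"newtons":{"type":"number"}},"required":["increments"]}

```bash
mkdir -p pics; ls
python3 - <<'E'
from rig import bot
import cv2
print(bot.observe())
for n in("top","side"):
    c=bot.capture(n); cv2.imwrite(f"pics/{n}0.png",c["image"][:,:,::-1]); print(n,c["intrinsics"],c["R"],c["t"])
E
```

```text
pics
{'t': 0.0, 'joints': array([ 1.0900055 ,  0.46837522, -0.01158687,  1.60362877,  0.0059737 ,
        1.07138185, -0.05630664]), 'joint_vel': array([-0.00040759,  0.0001705 ,  0.0003798 , -0.00105993,  0.00065584,
        0.00125529,  0.00215332]), 'effort': array([-3.93939763e-05, -5.20571744e+01, -1.22266280e-02, -2.43745583e+01,
       -5.66509471e-02,  1.72763335e-02,  2.03542718e-04]), 'ee_pos': array([ 0.27526174, -0.58822716,  0.23063944]), 'eef_rot': array([ 9.76148108e-01,  2.17103886e-01, -2.42948485e-04, -8.45109406e-04]), 'contact_force': array([-0.56625648, -0.15731673, -0.52431067]), 'wrist_torque': array([ 0.06224067, -0.01630207,  0.04301595]), 'finger_force': 0.0, 'grip_width': 0.9988930800269138}
top [[455.05866429   0.         327.6658343 ]
 [  0.         455.05866429 240.29546306]
 [  0.           0.           1.        ]] [[-0.02396124 -0.99961389 -0.01406854]
 [-0.9866971   0.02591037 -0.16049142]
 [ 0.16079397  0.01003582 -0.98693697]] [-0.00803672  0.56931234  1.29432825]
side [[617.9337449    0.         324.48024166]
 [  0.         617.9337449  244.91478949]
 [  0.           0.           1.        ]] [[-0.36925841  0.92930075  0.00695226]
 [ 0.81496964  0.32740599 -0.47815248]
 [-0.44662368 -0.17089595 -0.87824932]] [ 0.21643162 -0.39422525  1.72734252]
```

View pics/top0.png

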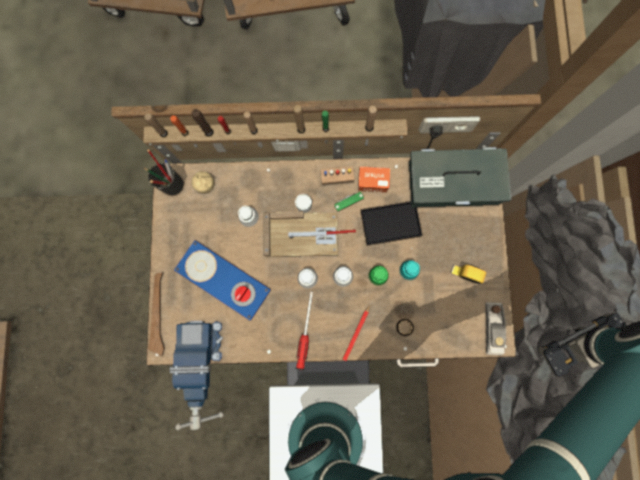

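View pics/side0.png

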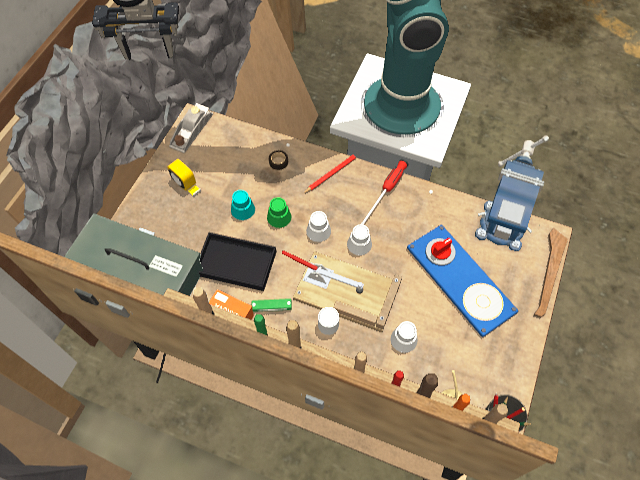

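The side view shows four bare-metal candidates at (318,226), (359,239), (328,322) and (404,335); in the top view they are at (343,274), (307,276), (304,203) and (247,214). The green (278,212) and turquoise (242,204) cups are decoys. I'll use one close crop to tell cups from tins.

Run:
```python
import cv2,numpy as np
im=cv2.imread("pics/side0.png")
t=cv2.imread("pics/top0.png")
f=lambda im,u,v,r:cv2.resize(im[v-r:v+r,u-r:u+r],(199,299) if 0 else (200,200),interpolation=cv2.INTER_CUBIC)
r1=np.hstack([f(im,*p,25) for p in[(318,226),(359,239),(328,322),(404,335)]])
r2=np.hstack([f(t,*p,20) for p in[(343,274),(307,276),(304,203),(247,214)]])
r3=np.hstack([f(im,441,250,30),f(im,483,300,30),f(t,242,293,22),f(t,201,266,22)])
cv2.imwrite("pics/crop.png",np.vstack([r1,r2,r3]))
```

```text
(no output)
```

View pics/crop.png

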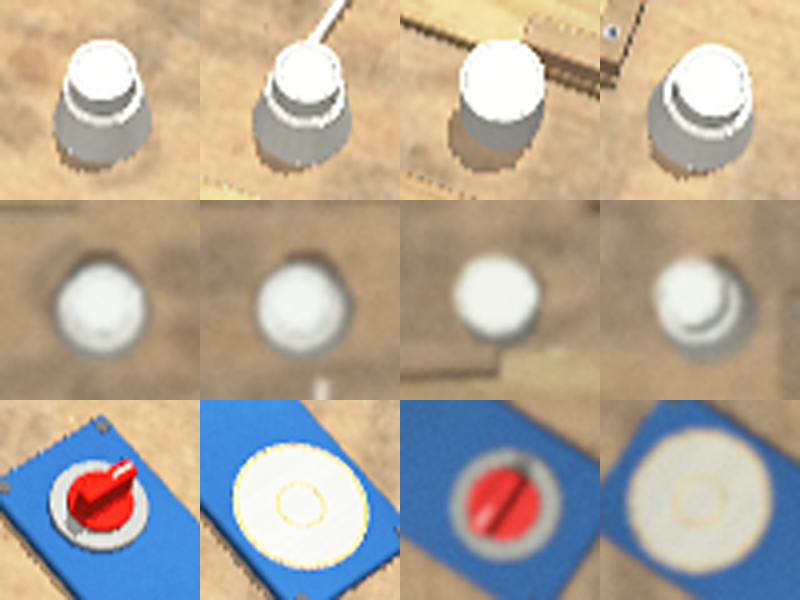

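Row 1 (side) and row 2 (top) show candidates 1, 2 and 4 with stepped shoulders, so they are flared cups. Candidate 3 at side (328,322) is a plain straight round tin. Row 3 shows the switch and the ringed pad. Next I'll triangulate them all.

```bash
cat > h.py <<'E'
import cv2,numpy as np
from rig import bot
from scipy.optimize import least_squares
def cap(n):
    c=bot.capture(n); c["P"]=c["intrinsics"]@np.c_[c["R"],c["t"]]; return c
def proj(c,X):
    p=np.c_[np.atleast_2d(X),np.ones(len(np.atleast_2d(X)))]@c["P"].T; return p[:,:2]/p[:,2:]
def atz(c,uv,z):
    K=np.linalg.inv(c["intrinsics"]); d=c["R"].T@(K@[*uv,1]); o=-c["R"].T@c["t"]; return o+d*(z-o[2])/d[2]
def blob(c,uv,r,f):
    "centroid, area of the largest component of mask f(hsv) near uv"
    u,v=map(int,np.round(uv)); im=c["image"][v-r:v+r,u-r:u+r]; m=f(cv2.cvtColor(im,cv2.COLOR_RGB2HSV).astype(int)).astype(np.uint8)
    n,l,s,ce=cv2.connectedComponentsWithStats(m)
    if n<2: return None,0,None
    k=1+np.argmax(s[1:,4]); return ce[k]+[u-r,v-r],s[k,4],s[k]
def tri(cs,uvs):
    A=[]
    for c,(u,v) in zip(cs,uvs): A+=[u*c["P"][2]-c["P"][0],v*c["P"][2]-c["P"][1]]
    X=np.linalg.svd(np.array(A))[2][3]; return X[:3]/X[3]
E
python3 - <<'E'
from h import *
T,S=cap("top"),cap("side")
for n,c in(("T",T),("S",S)): print(n,"cam",-c["R"].T@c["t"])
sil=lambda h:(h[...,1]<40)
wh=lambda h:(h[...,1]<40)&(h[...,2]>225)
for a,b in[((343,274),(318,226)),((307,276),(359,239)),((304,203),(328,322)),((247,214),(404,335))]:
    bt,bs=blob(T,a,16,wh),blob(S,b,22,wh); print([x for x in bt[:2]],bs[:2],bs[2],"tri",tri([T,S],[bt[0],bs[0]]), "side silh",blob(S,b,22,sil)[1:])
bl=lambda h:(h[...,0]>100)&(h[...,0]<120)&(h[...,1]>120)
red=lambda h:((h[...,0]<8)|(h[...,0]>172))&(h[...,1]>150)
pad=lambda h:h[...,1]<70
for c,p,s in((T,(201,266),(242,293)),(S,(483,300),(441,250))):
    q=blob(c,p,25,pad); print("pad",q,atz(c,q[0],.016)); q=blob(c,s,16,red); print("sw",q,atz(c,q[0],.045))
blk=lambda h:h[...,2]<70
for c,p,r in((T,(391,223),40),(S,(238,261),50)):
    u,v=p; m=blk(cv2.cvtColor(c["image"][v-r:v+r,u-r:u+r],cv2.COLOR_RGB2HSV)).astype(np.uint8)
    cn=max(cv2.findContours(m,0,1)[0],key=cv2.contourArea)+np.array([u-r,v-r]); print("tray",[atz(c,x,.025)[:2].round(4).tolist() for x in cv2.boxPoints(cv2.minAreaRect(cn))])
for c in(T,S): print("decoys", [atz(c,p,.05)[:2].round(3) for p in ((379,272),(410,268))] if c is T else "")
E
```

```text
T cam [ 0.35342608 -0.03577435  1.36867708]
S cam [1.17267287 0.22313747 1.32703292]
[array([343.30252101, 273.92436975]), np.int32(119)] (array([318.41078838, 219.56846473]), np.int32(241)) [ 13   7  20  21 241] tri [ 0.4674273  -0.06397921  0.05555748] side silh (np.int32(570), array([ 11,   7,  24,  31, 570], dtype=int32))
[array([305.6147541 , 276.10655738]), np.int32(122)] (array([360.5202952 , 232.18819188]), np.int32(271)) [ 13   0  20  29 271] tri [0.46411967 0.04307197 0.05896363] side silh (np.int32(598), array([ 10,   0,  25,  38, 598], dtype=int32))
[array([302.86111111, 201.54166667]), np.int32(144)] (array([328.24852071, 316.56508876]), np.int32(338)) [ 12   7  21  20 338] tri [0.68747787 0.04886062 0.04870972] side silh (np.int32(492), array([ 12,   7,  21,  28, 492], dtype=int32))
[array([244.42708333, 212.23958333]), np.int32(96)] (array([406.33968254, 330.95555556]), np.int32(315)) [ 13   8  22  23 315] tri [0.65811747 0.2207508  0.056349  ] side silh (np.int32(648), array([  9,   8,  27,  32, 648], dtype=int32))
pad (array([200.56144578, 265.67951807]), np.int32(830), array([  9,   9,  32,  33, 830], dtype=int32)) [0.50676314 0.36061912 0.016     ]
sw (array([242.58536585, 293.1097561 ]), np.int32(164), array([  9,   9,  15,  15, 164], dtype=int32)) [0.42041604 0.22810328 0.045     ]
pad (array([482.60483871, 301.4811828 ]), np.int32(1116), array([   5,    8,   40,   38, 1116], dtype=int32)) [0.5080523  0.36115347 0.016     ]
sw (array([441.34113712, 249.2006689 ]), np.int32(299), array([  6,   4,  21,  21, 299], dtype=int32)) [0.42871777 0.23350752 0.045     ]
tray [[0.7178, -0.1159], [0.7501, -0.3261], [0.5861, -0.3443], [0.5549, -0.1381]]
tray [[0.7499, -0.283], [0.5866, -0.3313], [0.5589, -0.1345], [0.7215, -0.0975]]
decoys [array([ 0.471, -0.169]), array([ 0.481, -0.259])]
decoys
```

```bash
cat >> h.py <<'E'
ci=np.linspace(0,2*np.pi,48)
def ring(x,y,r,z): return np.c_[x+r*np.cos(ci),y+r*np.sin(ci),0*ci+z]
CUP=[(.031,0),(.0245,.038),(.020,.062)]; TIN=[(.024,0),(.024,.050)]
def hullc(c,x,y,m,z0):
    h=cv2.convexHull(np.vstack([proj(c,ring(x,y,r,z+z0)) for r,z in m]).astype(np.float32)); M=cv2.moments(h); return np.array([M["m10"],M["m01"]])/M["m00"],M["m00"]
def silh(c,uv,r=24):
    def f(h):
        m=(h[...,1]<45).astype(np.uint8); return cv2.morphologyEx(m,cv2.MORPH_OPEN,np.ones((5,5),np.uint8))
    return blob(c,uv,r,f)
def fit(cs,x,y,m,z0=0.):
    "refine x,y of a part by silhouette centroids"
    obs=[];A=[]
    for c in cs:
        p,a=hullc(c,x,y,m,z0); b=silh(c,p); obs.append(b[0]); A.append((int(b[1]),int(a)))
    f=lambda v:np.concatenate([hullc(c,*v,m,z0)[0]-o for c,o in zip(cs,obs)])
    s=least_squares(f,[x,y],diff_step=1e-3); return s.x.round(4),np.round(s.fun,1),A
E
python3 - <<'E'
from h import *
T,S=cap("top"),cap("side")
for x,y,m in((.4674,-.064,CUP),(.464,.043,CUP),(.6875,.0489,TIN),(.658,.221,CUP)):
    print("both",fit([T,S],x,y,m),"S",fit([S],x,y,m)[0],"T",fit([T],x,y,m)[0])
for n,c,p,z in(("tray",T,[(361,209),(417,203),(422,236),(367,244)],.025),("trayS",S,[(206,234),(276,250),(263,288),(198,267)],.025),("toolbox",T,[(411,150),(412,205),(508,203)],.12),("board",T,[(265,213),(300,213),(338,221)],.03),("clamp",T,[(300,235),(325,237)],.05),("hex",T,[(337,208),(362,195)],.018),("swbarT",T,[(246,287),(239,300)],.06),("swbarS",S,[(451,241),(434,257)],.06),("plateT",T,[(194,242),(269,289),(252,318),(177,267)],.016)):
    print(n,[atz(c,q,z)[:2].round(3).tolist() for q in p])
E
```

```text
both (array([ 0.4666, -0.0643]), array([ 0. ,  0.3, -0.1,  0.3]), [(298, 332), (574, 590)]) S [ 0.4658 -0.0645] T [ 0.4675 -0.0642]
both (array([0.4634, 0.0425]), array([0.2, 0.3, 0. , 0.3]), [(304, 332), (579, 599)]) S [0.4625 0.0421] T [0.4644 0.043 ]
both (array([0.6882, 0.0488]), array([ 0.2,  0.7, -0. ,  0.5]), [(246, 256), (492, 510)]) S [0.6869 0.0485] T [0.6902 0.0495]
both (array([0.657 , 0.2207]), array([0.4, 0.5, 0.1, 0.4]), [(321, 340), (651, 670)]) S [0.6562 0.2202] T [0.6584 0.2218]
tray [[0.666, -0.125], [0.679, -0.295], [0.578, -0.304], [0.558, -0.139]]
trayS [[0.589, -0.307], [0.567, -0.133], [0.669, -0.12], [0.676, -0.284]]
toolbox [[0.813, -0.268], [0.651, -0.262], [0.649, -0.531]]
board [[0.66, 0.165], [0.657, 0.059], [0.629, -0.055]]
clamp [[0.586, 0.059], [0.578, -0.015]]
hex [[0.672, -0.053], [0.711, -0.13]]
swbarT [[0.437, 0.215], [0.4, 0.235]]
swbarS [[0.408, 0.248], [0.463, 0.223]]
plateT [[0.579, 0.382], [0.432, 0.155], [0.348, 0.206], [0.505, 0.431]]
```

>>> drive_tool:
  increments:
    - {"translation": [0, 0, 0], "twist": [0, 0, -1], "grip": -1}
    - {"translation": [0, 0, 0], "twist": [0, 0, -1], "grip": -1}
    - {"translation": [0, 0, 0], "twist": [0, 0, -1], "grip": -1}
    - {"translation": [0, 0, 0], "twist": [0, 0, -1], "grip": -1}
    - {"translation": [0, 0, 0], "twist": [0, 0, -1], "grip": -1}
    - {"translation": [0, 0, 0], "twist": [0, 0, -1], "grip": -1}
    - {"translation": [0, 0, 0], "twist": [0, 0, -1], "grip": -1}
    - {"translation": [0, 0, 0], "twist": [0, 0, -1], "grip": -1}
  newtons: 15

```text
t: 0.97
ee_pos: [0.2755, -0.5887, 0.2315]
eef_rot: [0.802, 0.597, -0.0, -0.0]
contact_force: [0.5, 0.4, 0.1]
grip_width: 1.001
finger_force: 0.0
```

>>> drive_tool:
  increments:
    - {"translation": [0, 0, 0], "twist": [0, 0, -1], "grip": -1}
    - {"translation": [0, 0, 0], "twist": [0, 0, -1], "grip": -1}
    - {"translation": [0, 0, 0], "twist": [0, 0, -0.82], "grip": -1}
    - {"translation": [0, 0, 0], "twist": [0, 0, 0], "grip": -1}

```text
t: 1.3
ee_pos: [0.2754, -0.5887, 0.2315]
eef_rot: [0.706, 0.708, 0.0, -0.0]
contact_force: [-0.8, 0.0, -0.1]
grip_width: 1.0
finger_force: 0.0
```

>>> drive_tool:
  increments:
    - {"translation": [0.8, 0.3, 0], "twist": [0, 0, 0], "grip": -1}
    - {"translation": [0.8, 0.3, 0], "twist": [0, 0, 0], "grip": -1}
    - {"translation": [0.8, 0.3, 0], "twist": [0, 0, 0], "grip": -1}
    - {"translation": [0.8, 0.3, 0], "twist": [0, 0, 0], "grip": -1}
    - {"translation": [0.8, 0.3, 0], "twist": [0, 0, 0], "grip": -1}
    - {"translation": [0.8, 0.3, 0], "twist": [0, 0, 0], "grip": -1}
    - {"translation": [0.8, 0.3, 0], "twist": [0, 0, 0], "grip": -1}
    - {"translation": [0.8, 0.3, 0], "twist": [0, 0, 0], "grip": -1}

```text
t: 1.97
ee_pos: [0.3718, -0.3312, 0.2318]
eef_rot: [0.708, 0.706, -0.0, 0.0]
contact_force: [0.7, 0.5, -0.4]
grip_width: 1.001
finger_force: 0.0
```

>>> drive_tool:
  increments:
    - {"translation": [0.953, 0.339, 0], "twist": [0, 0, 0], "grip": -1}
    - {"translation": [0.953, 0.339, 0], "twist": [0, 0, 0], "grip": -1}
    - {"translation": [0.953, 0.339, 0], "twist": [0, 0, 0], "grip": -1}
    - {"translation": [0.953, 0.339, 0], "twist": [0, 0, 0], "grip": -1}
    - {"translation": [0.953, 0.339, 0], "twist": [0, 0, 0], "grip": -1}
    - {"translation": [0.953, 0.339, 0], "twist": [0, 0, 0], "grip": -1}
    - {"translation": [0.953, 0.339, 0], "twist": [0, 0, 0], "grip": -1}
    - {"translation": [0, 0, 0], "twist": [0, 0, 0], "grip": -1}

```text
t: 2.63
ee_pos: [0.4686, -0.0577, 0.2325]
eef_rot: [0.704, 0.71, 0.002, -0.0]
contact_force: [0.0, 0.3, 0.5]
grip_width: 0.999
finger_force: 0.0
```

>>> drive_tool:
  increments:
    - {"translation": [0, 0, 0.8], "twist": [0, 0, 0], "grip": -1}
    - {"translation": [0, 0, 0.8], "twist": [0, 0, 0], "grip": -1}
    - {"translation": [0, 0, 0.8], "twist": [0, 0, 0], "grip": -1}
    - {"translation": [0, 0, 0], "twist": [0, 0, 0], "grip": -1}

```text
t: 2.97
ee_pos: [0.4625, -0.0658, 0.1309]
eef_rot: [0.708, 0.706, -0.003, -0.004]
contact_force: [-1.2, -0.4, -0.3]
grip_width: 1.004
finger_force: 0.0
```

Run:
```python
from h import *
print(bot.observe()["ee_pos"])
T,S=cap("top"),cap("side")
for x,y,m in((.4666,-.0643,CUP),(.4634,.0425,CUP),(.6882,.0488,TIN),(.657,.2207,CUP)):
  for c in(S,T):
    try: print(fit([c],x,y,m))
    except Exception as e: print("x")
```

```text
[ 0.46252355 -0.06576542  0.13092745]
(array([ 0.4688, -0.0613]), array([-0., -0.]), [(503, 590)])
x
(array([0.4625, 0.0421]), array([ 0., -0.]), [(579, 599)])
(array([0.4647, 0.0429]), array([0., 0.]), [(303, 332)])
(array([0.6869, 0.0484]), array([-0., -0.]), [(493, 510)])
(array([0.6903, 0.0493]), array([0., 0.]), [(246, 256)])
(array([0.6558, 0.2202]), array([-0., -0.]), [(649, 669)])
(array([0.6584, 0.2219]), array([-0., -0.]), [(320, 340)])
```

>>> drive_tool:
  increments:
    - {"translation": [0, 0, 0.4], "twist": [0, 0, 0], "grip": -1}
    - {"translation": [0, 0, 0.4], "twist": [0, 0, 0], "grip": -1}
    - {"translation": [0, 0, 0.3], "twist": [0, 0, 0], "grip": -1}
    - {"translation": [0, 0, 0], "twist": [0, 0, 0], "grip": -1}
    - {"translation": [0, 0, 0], "twist": [0, 0, 0], "grip": -1}
    - {"translation": [0, 0, 0], "twist": [0, 0, 0], "grip": -1}

```text
t: 3.57
ee_pos: [0.4678, -0.0661, 0.0934]
eef_rot: [0.707, 0.707, 0.001, 0.001]
contact_force: [0.4, 1.2, -0.2]
grip_width: 0.998
finger_force: 0.0
```

>>> drive_tool:
  increments:
    - {"translation": [0.04, 0, 0.4], "twist": [0, 0, 0], "grip": -1}
    - {"translation": [0, 0, 0.44], "twist": [0, 0, 0], "grip": -1}
    - {"translation": [0, 0, 0], "twist": [0, 0, 0], "grip": -1}
    - {"translation": [0, 0, 0], "twist": [0, 0, 0], "grip": 1}
    - {"translation": [0, 0, 0], "twist": [0, 0, 0], "grip": 1}
    - {"translation": [0, 0, 0], "twist": [0, 0, 0], "grip": 1}
    - {"translation": [0, 0, 0], "twist": [0, 0, 0], "grip": 1}
    - {"translation": [0, 0, 0], "twist": [0, 0, 0], "grip": 1}

```text
t: 4.23
ee_pos: [0.4669, -0.0644, 0.0587]
eef_rot: [0.707, 0.707, 0.0, 0.001]
contact_force: [0.1, -0.1, -0.1]
grip_width: 0.664
finger_force: 0.0
```

>>> drive_tool:
  increments:
    - {"translation": [0, 0, 0], "twist": [0, 0, 0], "grip": 1}
    - {"translation": [0, 0, 0], "twist": [0, 0, 0], "grip": 1}
    - {"translation": [0, 0, 0], "twist": [0, 0, 0], "grip": 1}

```text
t: 4.48
ee_pos: [0.4665, -0.0643, 0.058]
eef_rot: [0.707, 0.707, -0.0, 0.0]
contact_force: [0.1, -0.7, -0.2]
grip_width: 0.443
finger_force: 0.3
```

>>> drive_tool:
  increments:
    - {"translation": [0, 0, 0], "twist": [0, 0, 0], "grip": 1}
    - {"translation": [0, 0, 0], "twist": [0, 0, 0], "grip": 1}
    - {"translation": [0, 0, -0.3], "twist": [0, 0, 0], "grip": 1}
    - {"translation": [0, 0, -0.6], "twist": [0, 0, 0], "grip": 1}
    - {"translation": [0, 0, -0.8], "twist": [0, 0, 0], "grip": 1}
    - {"translation": [0, 0, -0.8], "twist": [0, 0, 0], "grip": 1}
    - {"translation": [0.3, 0.02, 0], "twist": [0, 0, 0], "grip": 1}
    - {"translation": [0.6, 0.05, 0], "twist": [0, 0, 0], "grip": 1}

```text
t: 5.15
ee_pos: [0.4703, -0.0308, 0.1597]
eef_rot: [0.709, 0.705, 0.0, 0.002]
contact_force: [-0.4, 0.4, -1.7]
grip_width: 0.428
finger_force: 15.0
```

>>> drive_tool:
  increments:
    - {"translation": [0.9, 0.1, 0], "twist": [0, 0, 0], "grip": 1}
    - {"translation": [0.9, 0.1, 0], "twist": [0, 0, 0], "grip": 1}
    - {"translation": [0.9, 0.1, 0], "twist": [0, 0, 0], "grip": 1}
    - {"translation": [0.9, 0.1, 0], "twist": [0, 0, 0], "grip": 1}
    - {"translation": [0.9, 0.1, 0], "twist": [0, 0, 0], "grip": 1}
    - {"translation": [0.9, 0.1, 0], "twist": [0, 0, 0], "grip": 1}
    - {"translation": [0.9, 0.1, 0], "twist": [0, 0, 0], "grip": 1}
    - {"translation": [0.9, 0.1, 0], "twist": [0, 0, 0], "grip": 1}

```text
t: 5.82
ee_pos: [0.501, 0.2613, 0.1576]
eef_rot: [0.707, 0.707, -0.0, -0.0]
contact_force: [0.8, -0.7, -0.0]
grip_width: 0.428
finger_force: 15.0
```

>>> drive_tool:
  increments:
    - {"translation": [0.9, 0.1, 0], "twist": [0, 0, 0], "grip": 1}
    - {"translation": [0.7, 0.05, 0], "twist": [0, 0, 0], "grip": 1}
    - {"translation": [0.5, 0, 0], "twist": [0, 0, 0], "grip": 1}
    - {"translation": [0.3, 0, 0], "twist": [0, 0, 0], "grip": 1}
    - {"translation": [0.1, 0, 0.3], "twist": [0, 0, 0], "grip": 1}
    - {"translation": [0, 0, 0.6], "twist": [0, 0, 0], "grip": 1}
    - {"translation": [0, 0, 0], "twist": [0, 0, 0], "grip": 1}
    - {"translation": [0, 0, 0], "twist": [0, 0, 0], "grip": 1}

```text
t: 6.48
ee_pos: [0.5067, 0.3572, 0.1201]
eef_rot: [0.708, 0.707, -0.002, 0.0]
contact_force: [1.1, 0.4, 0.1]
grip_width: 0.428
finger_force: 15.0
```

Run:
```python
from h import *
S=cap("side"); print(bot.observe()["ee_pos"],bot.observe()["finger_force"])
im=S["image"][200:400,360:560,::-1]; cv2.imwrite("pics/a.png",cv2.resize(im,(600,600),interpolation=cv2.INTER_CUBIC))
```

```text
[0.50736162 0.35810827 0.12140473] 14.998566806316376
```

View pics/a.png

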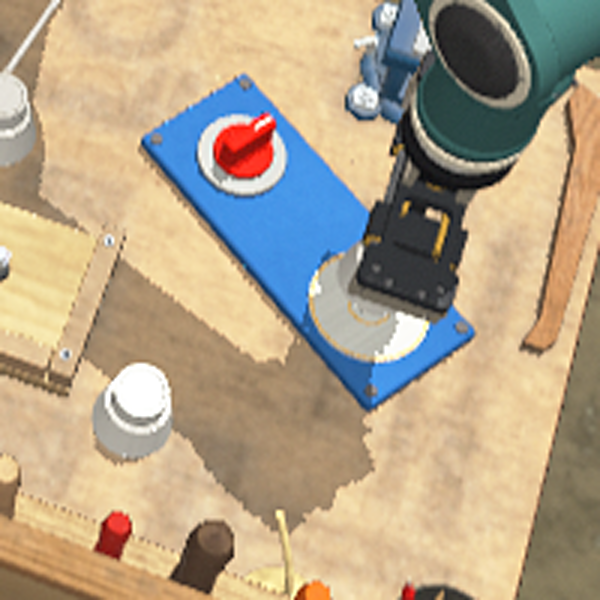

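The picture shows the gripper with the cup over the pad, the switch at crop (243,148), and the third cup still at crop (133,412). I'll lower it now.

>>> drive_tool:
  increments:
    - {"translation": [0.07, 0, 0.5], "twist": [0, 0, 0], "grip": 1}
    - {"translation": [0, 0, 0.4], "twist": [0, 0, 0], "grip": 1}
    - {"translation": [0, 0, 0.17], "twist": [0, 0, 0], "grip": 1}
    - {"translation": [0, 0, 0.06], "twist": [0, 0, 0], "grip": 1}
    - {"translation": [0, 0, 0], "twist": [0, 0, 0], "grip": 1}
    - {"translation": [0, 0, 0], "twist": [0, 0, 0], "grip": 1}

```text
t: 7.03
ee_pos: [0.5079, 0.3627, 0.0778]
eef_rot: [0.707, 0.707, 0.001, 0.0]
contact_force: [-0.2, 0.7, 0.1]
grip_width: 0.433
finger_force: 15.0
```

>>> drive_tool:
  increments:
    - {"translation": [-0.03, 0, 0.06], "twist": [0, 0, 0], "grip": 1}
    - {"translation": [0, 0, 0.04], "twist": [0, 0, 0], "grip": 1}
    - {"translation": [0, 0, 0], "twist": [0, 0, 0], "grip": 1}
    - {"translation": [0, 0, 0], "twist": [0, 0, 0], "grip": 1}

```text
t: 7.37
ee_pos: [0.5079, 0.3616, 0.0739]
eef_rot: [0.707, 0.707, 0.001, 0.0]
contact_force: [0.0, -0.6, 5.1]
grip_width: 0.434
finger_force: 15.0
```

>>> drive_tool:
  increments:
    - {"translation": [0, 0, 0], "twist": [0, 0, 0], "grip": -1}
    - {"translation": [0, 0, 0], "twist": [0, 0, 0], "grip": -1}
    - {"translation": [0, 0, 0], "twist": [0, 0, 0], "grip": -1}
    - {"translation": [0, 0, 0], "twist": [0, 0, 0], "grip": -1}
    - {"translation": [0, 0, 0], "twist": [0, 0, 0], "grip": -1}
    - {"translation": [0, 0, 0], "twist": [0, 0, 0], "grip": -1}
    - {"translation": [0, 0, -0.4], "twist": [0, 0, 0], "grip": -1}
    - {"translation": [0, 0, -0.8], "twist": [0, 0, 0], "grip": -1}

```text
t: 8.03
ee_pos: [0.5051, 0.3594, 0.1174]
eef_rot: [0.707, 0.707, -0.004, -0.001]
contact_force: [1.0, -0.0, 0.3]
grip_width: 0.986
finger_force: 0.0
```

>>> drive_tool:
  increments:
    - {"translation": [0, 0, -0.9], "twist": [0, 0, 0], "grip": -1}
    - {"translation": [-0.3, -0.03, -0.3], "twist": [0, 0, 0], "grip": -1}
    - {"translation": [-0.7, -0.1, 0], "twist": [0, 0, 0], "grip": -1}
    - {"translation": [-0.9, -0.13, 0], "twist": [0, 0, 0], "grip": -1}
    - {"translation": [-0.9, -0.13, 0], "twist": [0, 0, 0], "grip": -1}
    - {"translation": [-0.9, -0.13, 0], "twist": [0, 0, 0], "grip": -1}
    - {"translation": [-0.9, -0.13, 0], "twist": [0, 0, 0], "grip": -1}
    - {"translation": [-0.9, -0.13, 0], "twist": [0, 0, 0], "grip": -1}

```text
t: 8.7
ee_pos: [0.4755, 0.1397, 0.1688]
eef_rot: [0.707, 0.707, -0.0, 0.0]
contact_force: [1.8, 0.0, 0.3]
grip_width: 1.002
finger_force: 0.0
```

>>> drive_tool:
  increments:
    - {"translation": [-0.9, -0.13, 0], "twist": [0, 0, 0], "grip": -1}
    - {"translation": [-0.8, -0.1, 0], "twist": [0, 0, 0], "grip": -1}
    - {"translation": [-0.5, -0.1, 0], "twist": [0, 0, 0], "grip": -1}
    - {"translation": [-0.28, 0, 0], "twist": [0, 0, 0], "grip": -1}
    - {"translation": [0, 0, 0], "twist": [0, 0, 0], "grip": -1}
    - {"translation": [0, 0, 0], "twist": [0, 0, 0], "grip": -1}
    - {"translation": [0, 0, 0], "twist": [0, 0, 0], "grip": -1}

```text
t: 9.28
ee_pos: [0.463, 0.0433, 0.1689]
eef_rot: [0.707, 0.708, 0.0, -0.0]
contact_force: [-1.0, 0.1, -0.5]
grip_width: 1.0
finger_force: 0.0
```

Run:
```python
from h import *
print(bot.observe()["ee_pos"])
T,S=cap("top"),cap("side")
for x,y,m,z in((.5074,.361,CUP,.016),(.4634,.0425,CUP,0),(.6882,.0488,TIN,0),(.657,.2207,CUP,0)):
  for c in(S,T):
    try: print(fit([c],x,y,m,z))
    except Exception as e: print("x")
im=S["image"][200:400,300:560,::-1]; cv2.imwrite("pics/b.png",cv2.resize(im,(780,600),interpolation=cv2.INTER_CUBIC))
```

```text
[0.46303989 0.04326448 0.16893418]
(array([0.514 , 0.3597]), array([-0.,  0.]), [(1072, 692)])
(array([0.5057, 0.3598]), array([-0.,  0.]), [(699, 374)])
(array([0.4661, 0.0436]), array([-0.,  0.]), [(528, 599)])
x
(array([0.6869, 0.0485]), array([0., 0.]), [(493, 510)])
(array([0.6904, 0.0493]), array([-0.,  0.]), [(246, 256)])
(array([0.6558, 0.2202]), array([ 0., -0.]), [(648, 669)])
(array([0.6585, 0.2218]), array([0., 0.]), [(322, 340)])
```

View pics/b.png

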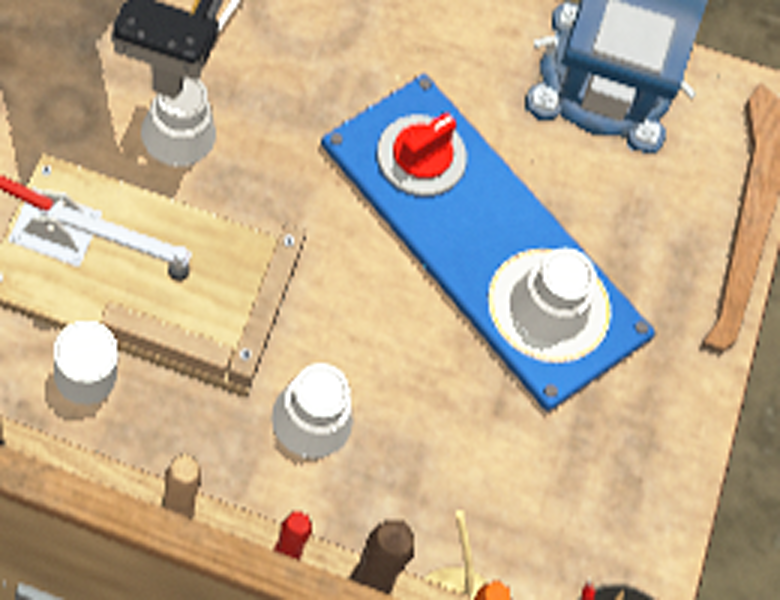

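The first cup stands upright and centred on the pad, at crop (550,300). The gripper is over the second cup.

>>> drive_tool:
  increments:
    - {"translation": [0, 0, 0.6], "twist": [0, 0, 0], "grip": -1}
    - {"translation": [0, 0, 0.8], "twist": [0, 0, 0], "grip": -1}
    - {"translation": [-0.02, 0, 0.7], "twist": [0, 0, 0], "grip": -1}
    - {"translation": [0, 0, 0.4], "twist": [0, 0, 0], "grip": -1}
    - {"translation": [0, 0, 0.27], "twist": [0, 0, 0], "grip": -1}
    - {"translation": [0, 0, 0], "twist": [0, 0, 0], "grip": -1}
    - {"translation": [0, 0, 0], "twist": [0, 0, 0], "grip": 1}
    - {"translation": [0, 0, 0], "twist": [0, 0, 0], "grip": 1}

```text
t: 10.05
ee_pos: [0.4637, 0.0419, 0.0589]
eef_rot: [0.707, 0.707, 0.001, 0.001]
contact_force: [0.8, -0.4, -0.3]
grip_width: 0.878
finger_force: 0.0
```

>>> drive_tool:
  increments:
    - {"translation": [0, 0, 0], "twist": [0, 0, 0], "grip": 1}
    - {"translation": [0, 0, 0], "twist": [0, 0, 0], "grip": 1}
    - {"translation": [0, 0, 0], "twist": [0, 0, 0], "grip": 1}
    - {"translation": [0, 0, 0], "twist": [0, 0, 0], "grip": 1}
    - {"translation": [0, 0, 0], "twist": [0, 0, 0], "grip": 1}
    - {"translation": [0, 0, 0], "twist": [0, 0, 0], "grip": 1}
    - {"translation": [0, 0, 0], "twist": [0, 0, 0], "grip": 1}
    - {"translation": [0, 0, 0], "twist": [0, 0, 0], "grip": 1}

```text
t: 10.72
ee_pos: [0.4629, 0.0413, 0.058]
eef_rot: [0.707, 0.707, -0.0, 0.0]
contact_force: [-0.2, 0.2, 1.2]
grip_width: 0.431
finger_force: 15.0
```

Run:
```python
from h import *
S=cap("side"); T=cap("top")
# stack cup: white foot top only, wall shading; brightness threshold, compare with projected foot-top centre
print("exp foot top S",proj(S,[.5074,.361,.078]),"seen ~(488.7,292)",atz(S,(488.7,292),.078))
for c in(S,T): print(cv2.minEnclosingCircle(proj(c,ring(.5074,.361,.02,.078)).astype(np.float32)))
im=T["image"][235:295,170:230,::-1]; a=cv2.resize(im,(400,400),interpolation=cv2.INTER_CUBIC)
im=S["image"][270:330,455:515,::-1]; b=cv2.resize(im,(400,400),interpolation=cv2.INTER_CUBIC)
for g,c,o in((a,T,(170,235)),(b,S,(455,270))):
  for r,z in((.031,.016),(.02,.078),(.047,.016)):
    p=(proj(c,ring(.5074,.361,r,z))-o+.5)*400/60; cv2.polylines(g,[p.astype(np.int32)],True,(0,0,255),1)
cv2.imwrite("pics/c.png",np.hstack([a,b]))
```

```text
exp foot top S [[489.08917268 290.08681103]] seen ~(488.7,292) [0.51225286 0.36136195 0.078     ]
((489.10931396484375, 290.1144104003906), 9.335941314697266)
((194.1584930419922, 263.19366455078125), 7.126652240753174)
```

View pics/c.png

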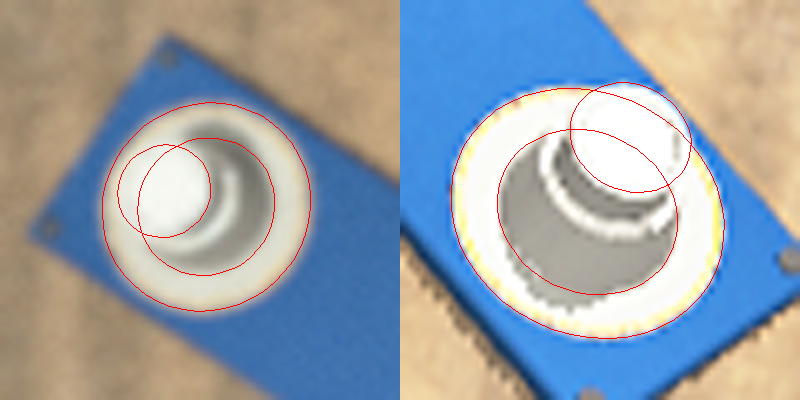

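The overlay shows the first cup concentric with the pad ring in both views, left at (205,205) and right at (590,215), to within about 2 mm. The second cup is gripped, so I'll carry it over.

>>> drive_tool:
  increments:
    - {"translation": [0, 0, -0.4], "twist": [0, 0, 0], "grip": 1}
    - {"translation": [0, 0, -0.8], "twist": [0, 0, 0], "grip": 1}
    - {"translation": [0, 0, -0.8], "twist": [0, 0, 0], "grip": 1}
    - {"translation": [0, 0, -0.7], "twist": [0, 0, 0], "grip": 1}
    - {"translation": [0.3, 0.05, -0.3], "twist": [0, 0, 0], "grip": 1}
    - {"translation": [0.6, 0.1, 0], "twist": [0, 0, 0], "grip": 1}
    - {"translation": [0.9, 0.15, 0], "twist": [0, 0, 0], "grip": 1}
    - {"translation": [0.9, 0.15, 0], "twist": [0, 0, 0], "grip": 1}

```text
t: 11.48
ee_pos: [0.4812, 0.1493, 0.1783]
eef_rot: [0.708, 0.706, 0.0, 0.001]
contact_force: [0.4, 0.1, -0.4]
grip_width: 0.432
finger_force: 15.0
```

>>> drive_tool:
  increments:
    - {"translation": [0.9, 0.15, 0], "twist": [0, 0, 0], "grip": 1}
    - {"translation": [0.9, 0.15, 0], "twist": [0, 0, 0], "grip": 1}
    - {"translation": [0.9, 0.15, 0], "twist": [0, 0, 0], "grip": 1}
    - {"translation": [0.9, 0.12, 0], "twist": [0, 0, 0], "grip": 1}
    - {"translation": [0.8, 0.1, 0], "twist": [0, 0, 0], "grip": 1}
    - {"translation": [0.6, 0, 0], "twist": [0, 0, 0], "grip": 1}
    - {"translation": [0.3, 0, 0], "twist": [0, 0, 0], "grip": 1}
    - {"translation": [0, 0, 0], "twist": [0, 0, 0], "grip": 1}

```text
t: 12.15
ee_pos: [0.5061, 0.3643, 0.1775]
eef_rot: [0.706, 0.709, 0.0, -0.001]
contact_force: [-1.4, -0.6, -0.8]
grip_width: 0.432
finger_force: 15.0
```

>>> drive_tool:
  increments:
    - {"translation": [0, 0, 0], "twist": [0, 0, 0], "grip": 1}
    - {"translation": [0, 0, 0], "twist": [0, 0, 0], "grip": 1}
    - {"translation": [0, 0, 0], "twist": [0, 0, 0], "grip": 1}

```text
t: 12.4
ee_pos: [0.5084, 0.3589, 0.1778]
eef_rot: [0.708, 0.706, -0.001, 0.001]
contact_force: [-0.0, 0.1, 0.1]
grip_width: 0.427
finger_force: 15.0
```

>>> drive_tool:
  increments:
    - {"translation": [0.02, 0, 0.3], "twist": [0, 0, 0], "grip": 1}
    - {"translation": [0, 0, 0.3], "twist": [0, 0, 0], "grip": 1}
    - {"translation": [0, 0, 0.3], "twist": [0, 0, 0], "grip": 1}
    - {"translation": [0, 0, 0.3], "twist": [0, 0, 0], "grip": 1}
    - {"translation": [0, 0, 0.2], "twist": [0, 0, 0], "grip": 1}
    - {"translation": [0, 0, 0.2], "twist": [0, 0, 0], "grip": 1}
    - {"translation": [0, 0, 0.1], "twist": [0, 0, 0], "grip": 1}
    - {"translation": [0, 0, 0], "twist": [0, 0, 0], "grip": 1}

```text
t: 13.07
ee_pos: [0.5071, 0.3618, 0.1086]
eef_rot: [0.707, 0.707, -0.001, -0.0]
contact_force: [0.5, -0.4, -1.8]
grip_width: 0.43
finger_force: 15.0
```

>>> drive_tool:
  increments:
    - {"translation": [0, 0, 0.1], "twist": [0, 0, 0], "grip": 1}
    - {"translation": [0, 0, 0.1], "twist": [0, 0, 0], "grip": 1}
    - {"translation": [0, 0, 0.1], "twist": [0, 0, 0], "grip": 1}
    - {"translation": [0, 0, 0], "twist": [0, 0, 0], "grip": 1}
    - {"translation": [0, 0, 0], "twist": [0, 0, 0], "grip": 1}

```text
t: 13.48
ee_pos: [0.5078, 0.3623, 0.0981]
eef_rot: [0.707, 0.707, 0.0, 0.0]
contact_force: [0.3, 0.5, -0.2]
grip_width: 0.431
finger_force: 15.0
```

>>> drive_tool:
  increments:
    - {"translation": [0, 0, 0.04], "twist": [0, 0, 0], "grip": 1}
    - {"translation": [0, 0, 0], "twist": [0, 0, 0], "grip": 1}
    - {"translation": [0, 0, 0], "twist": [0, 0, 0], "grip": -1}
    - {"translation": [0, 0, 0], "twist": [0, 0, 0], "grip": -1}
    - {"translation": [0, 0, 0], "twist": [0, 0, 0], "grip": -1}
    - {"translation": [0, 0, 0], "twist": [0, 0, 0], "grip": -1}
    - {"translation": [0, 0, 0], "twist": [0, 0, 0], "grip": -1}
    - {"translation": [0, 0, 0], "twist": [0, 0, 0], "grip": -1}

```text
t: 14.15
ee_pos: [0.5076, 0.362, 0.0962]
eef_rot: [0.707, 0.707, -0.0, -0.0]
contact_force: [0.0, -0.8, -0.2]
grip_width: 0.843
finger_force: 0.0
```

>>> drive_tool:
  increments:
    - {"translation": [0, 0, -0.4], "twist": [0, 0, 0], "grip": -1}
    - {"translation": [0, 0, -0.7], "twist": [0, 0, 0], "grip": -1}
    - {"translation": [0, 0, -0.8], "twist": [0, 0, 0], "grip": -1}
    - {"translation": [-0.3, 0.3, 0], "twist": [0, 0, 0], "grip": -1}
    - {"translation": [-0.6, 0.6, 0], "twist": [0, 0, 0], "grip": -1}
    - {"translation": [-0.7, 0.7, 0], "twist": [0, 0, 0], "grip": -1}
    - {"translation": [-0.7, 0.7, 0], "twist": [0, 0, 0], "grip": -1}
    - {"translation": [-0.6, 0.7, 0], "twist": [0, 0, 0], "grip": -1}

```text
t: 14.82
ee_pos: [0.6289, 0.2438, 0.1725]
eef_rot: [0.707, 0.707, -0.0, 0.0]
contact_force: [0.5, 0.8, -0.7]
grip_width: 0.999
finger_force: 0.0
```

>>> drive_tool:
  increments:
    - {"translation": [-0.4, 0.5, 0], "twist": [0, 0, 0], "grip": -1}
    - {"translation": [-0.2, 0.2, 0], "twist": [0, 0, 0], "grip": -1}
    - {"translation": [0, 0, 0], "twist": [0, 0, 0], "grip": -1}
    - {"translation": [0, 0, 0], "twist": [0, 0, 0], "grip": -1}
    - {"translation": [0, 0, 0], "twist": [0, 0, 0], "grip": -1}
    - {"translation": [0, 0, 0], "twist": [0, 0, 0], "grip": -1}

```text
t: 15.32
ee_pos: [0.6538, 0.2248, 0.1727]
eef_rot: [0.706, 0.708, 0.0, -0.001]
contact_force: [-0.1, 0.2, -0.0]
grip_width: 0.998
finger_force: 0.0
```

Run:
```python
from h import *
S=cap("side"); T=cap("top"); print(bot.observe()["ee_pos"])
for c in(S,T):
  for x,y,m in((.6882,.0488,TIN),(.657,.2207,CUP)): print(fit([c],x,y,m))
im=T["image"][235:295,170:230,::-1]; a=cv2.resize(im,(400,400),interpolation=cv2.INTER_CUBIC)
im=S["image"][255:345,390:520,::-1]; b=cv2.resize(im,(578,400),interpolation=cv2.INTER_CUBIC)[:,178:]
b=cv2.resize(S["image"][270:330,455:515,::-1],(400,400),interpolation=cv2.INTER_CUBIC)
for g,c,o in((a,T,(170,235)),(b,S,(455,270))):
  for r,z in((.031,.04),(.02,.102)):
    p=(proj(c,ring(.5074,.361,r,z))-o+.5)*400/60; cv2.polylines(g,[p.astype(np.int32)],True,(0,0,255),1)
cv2.imwrite("pics/d.png",np.hstack([a,b]))
```

```text
[0.65446424 0.22400124 0.17269208]
(array([0.6872, 0.0486]), array([ 0., -0.]), [(489, 510)])
(array([0.62  , 0.2251]), array([ 0., -0.]), [(599, 669)])
(array([0.691 , 0.0492]), array([-0., -0.]), [(244, 256)])Traceback (most recent call last):
  File "<stdin>", line 4, in <module>
  File "h.py", line 35, in fit
    s=least_squares(f,[x,y],diff_step=1e-3); return s.x.round(4),np.round(s.fun,1),A
    return func(*args, **kwargs)
    vector_fun = VectorFunction(
        fun_wrapped,
    ...<6 lines>...
        workers=workers
    )
    self._update_fun()
    ~~~~~~~~~~~~~~~~^^
    self.f = self.fun_wrapped(xp_copy(self.x))
             ~~~~~~~~~~~~~~~~^^^^^^^^^^^^^^^^^
    return np.atleast_1d(self.fun(x))
                         ~~~~~~~~^^^
    return self.f(x, *self.args, **self.kwargs)
           ~~~~~~^^^^^^^^^^^^^^^^^^^^^^^^^^^^^^
  File "h.py", line 34, in <lambda>
    f=lambda v:np.concatenate([hullc(c,*v,m,z0)[0]-o for c,o in zip(cs,obs)])
                               ~~~~~~~~~~~~~~~~~~~^~
TypeError: unsupported operand type(s) for -: 'float' and 'NoneType'
```

Run:
```python
from h import *
S=cap("side"); T=cap("top")
def crop(c,u,v,r,rings):
  s=400/(2*r); g=cv2.resize(c["image"][v-r:v+r,u-r:u+r,::-1],(400,400),interpolation=cv2.INTER_CUBIC)
  for x,y,rr,z in rings: cv2.polylines(g,[((proj(c,ring(x,y,rr,z))-(u-r,v-r)+.5)*s).astype(np.int32)],True,(0,0,255),1)
  return g
cv2.imwrite("pics/d.png",np.hstack([crop(S,485,300,30,[(.5074,.361,.031,.04),(.5074,.361,.02,.102)]),crop(S,404,335,40,[(.657,.2207,.031,0),(.657,.2207,.02,.062)])]))
```

```text
(no output)
```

View pics/d.png

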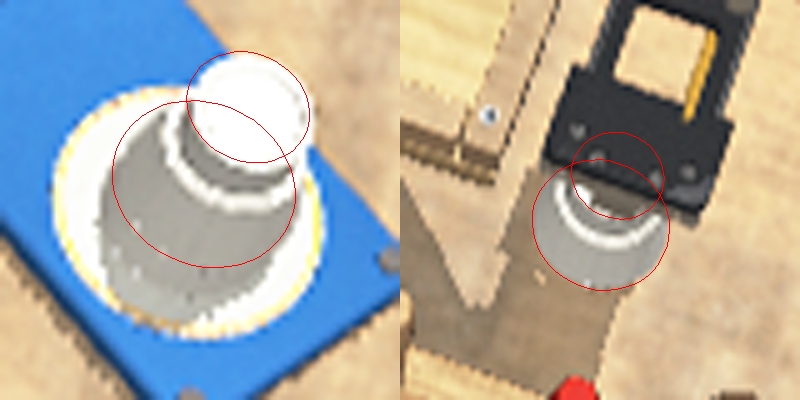

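Left crop: the two-cup stack has its foot top where expected, at (250,110). Right crop: the third cup has not moved, at (600,225).

>>> drive_tool:
  increments:
    - {"translation": [-0.09, 0.07, 0.6], "twist": [0, 0, 0], "grip": -1}
    - {"translation": [0, 0, 0.8], "twist": [0, 0, 0], "grip": -1}
    - {"translation": [0, 0, 0.6], "twist": [0, 0, 0], "grip": -1}
    - {"translation": [0, 0, 0.4], "twist": [0, 0, 0], "grip": -1}
    - {"translation": [0, 0, 0], "twist": [0, 0, 0], "grip": -1}
    - {"translation": [0, 0, 0], "twist": [0, 0, 0], "grip": -1}

```text
t: 16.02
ee_pos: [0.6581, 0.2189, 0.0761]
eef_rot: [0.707, 0.707, -0.0, -0.0]
contact_force: [-0.1, 0.1, -0.0]
grip_width: 1.002
finger_force: 0.0
```

>>> drive_tool:
  increments:
    - {"translation": [0.02, 0, 0.43], "twist": [0, 0, 0], "grip": -1}
    - {"translation": [0, 0, 0], "twist": [0, 0, 0], "grip": 1}
    - {"translation": [0, 0, 0], "twist": [0, 0, 0], "grip": 1}
    - {"translation": [0, 0, 0], "twist": [0, 0, 0], "grip": 1}
    - {"translation": [0, 0, 0], "twist": [0, 0, 0], "grip": 1}
    - {"translation": [0, 0, 0], "twist": [0, 0, 0], "grip": 1}
    - {"translation": [0, 0, 0], "twist": [0, 0, 0], "grip": 1}
    - {"translation": [0, 0, 0], "twist": [0, 0, 0], "grip": 1}

```text
t: 16.68
ee_pos: [0.6586, 0.2193, 0.0596]
eef_rot: [0.707, 0.707, 0.0, 0.0]
contact_force: [-0.3, -0.3, 0.1]
grip_width: 0.521
finger_force: 0.0
```

>>> drive_tool:
  increments:
    - {"translation": [0, 0, 0], "twist": [0, 0, 0], "grip": 1}
    - {"translation": [0, 0, 0], "twist": [0, 0, 0], "grip": 1}
    - {"translation": [0, 0, 0], "twist": [0, 0, 0], "grip": 1}
    - {"translation": [0, 0, 0], "twist": [0, 0, 0], "grip": 1}

```text
t: 17.02
ee_pos: [0.6584, 0.2194, 0.0593]
eef_rot: [0.707, 0.707, -0.0, 0.0]
contact_force: [-0.2, -0.2, 0.7]
grip_width: 0.429
finger_force: 15.0
```

>>> drive_tool:
  increments:
    - {"translation": [0, 0, -0.4], "twist": [0, 0, 0], "grip": 1}
    - {"translation": [0, 0, -0.8], "twist": [0, 0, 0], "grip": 1}
    - {"translation": [0, 0, -0.9], "twist": [0, 0, 0], "grip": 1}
    - {"translation": [0, 0, -0.9], "twist": [0, 0, 0], "grip": 1}
    - {"translation": [0.2, -0.2, -0.6], "twist": [0, 0, 0], "grip": 1}
    - {"translation": [0.5, -0.5, 0], "twist": [0, 0, 0], "grip": 1}
    - {"translation": [0.7, -0.7, 0], "twist": [0, 0, 0], "grip": 1}
    - {"translation": [0.7, -0.7, 0], "twist": [0, 0, 0], "grip": 1}

```text
t: 17.68
ee_pos: [0.5744, 0.3032, 0.2048]
eef_rot: [0.708, 0.706, 0.001, 0.001]
contact_force: [-1.1, 0.8, -0.1]
grip_width: 0.428
finger_force: 15.0
```

>>> drive_tool:
  increments:
    - {"translation": [0.6, -0.7, 0], "twist": [0, 0, 0], "grip": 1}
    - {"translation": [0.5, -0.6, 0], "twist": [0, 0, 0], "grip": 1}
    - {"translation": [0.3, -0.3, 0], "twist": [0, 0, 0], "grip": 1}
    - {"translation": [0, -0.06, 0], "twist": [0, 0, 0], "grip": 1}
    - {"translation": [0, 0, 0], "twist": [0, 0, 0], "grip": 1}
    - {"translation": [0, 0, 0], "twist": [0, 0, 0], "grip": 1}
    - {"translation": [0, 0, 0], "twist": [0, 0, 0], "grip": 1}
    - {"translation": [0, 0, 0], "twist": [0, 0, 0], "grip": 1}

```text
t: 18.35
ee_pos: [0.5095, 0.3578, 0.203]
eef_rot: [0.708, 0.706, -0.0, 0.0]
contact_force: [-0.5, -0.2, -1.0]
grip_width: 0.43
finger_force: 15.0
```

>>> drive_tool:
  increments:
    - {"translation": [0, 0, 0.3], "twist": [0, 0, 0], "grip": 1}
    - {"translation": [0, 0, 0.3], "twist": [0, 0, 0], "grip": 1}
    - {"translation": [0, 0, 0.2], "twist": [0, 0, 0], "grip": 1}
    - {"translation": [0, 0, 0], "twist": [0, 0, 0], "grip": 1}
    - {"translation": [0, 0, 0], "twist": [0, 0, 0], "grip": 1}
    - {"translation": [0, 0, 0], "twist": [0, 0, 0], "grip": 1}

```text
t: 18.85
ee_pos: [0.508, 0.3595, 0.171]
eef_rot: [0.707, 0.707, -0.0, -0.0]
contact_force: [-1.1, 0.2, -1.0]
grip_width: 0.432
finger_force: 15.0
```

>>> drive_tool:
  increments:
    - {"translation": [0.02, 0, 0.25], "twist": [0, 0, 0], "grip": 1}
    - {"translation": [0, 0, 0.25], "twist": [0, 0, 0], "grip": 1}
    - {"translation": [0, 0, 0.2], "twist": [0, 0, 0], "grip": 1}
    - {"translation": [0, 0, 0.15], "twist": [0, 0, 0], "grip": 1}
    - {"translation": [0, 0, 0.15], "twist": [0, 0, 0], "grip": 1}
    - {"translation": [0, 0, 0.1], "twist": [0, 0, 0], "grip": 1}
    - {"translation": [0, 0, 0.08], "twist": [0, 0, 0], "grip": 1}
    - {"translation": [0, 0, 0], "twist": [0, 0, 0], "grip": 1}

```text
t: 19.52
ee_pos: [0.5081, 0.3602, 0.1236]
eef_rot: [0.707, 0.707, -0.0, -0.0]
contact_force: [-0.2, -0.1, -1.6]
grip_width: 0.432
finger_force: 15.0
```

>>> drive_tool:
  increments:
    - {"translation": [0, 0, 0], "twist": [0, 0, 0], "grip": 1}
    - {"translation": [0, 0, 0], "twist": [0, 0, 0], "grip": 1}

```text
t: 19.68
ee_pos: [0.5081, 0.3603, 0.1242]
eef_rot: [0.707, 0.707, 0.0, 0.0]
contact_force: [0.0, 0.7, -1.5]
grip_width: 0.432
finger_force: 15.0
```

>>> drive_tool:
  increments:
    - {"translation": [0, 0, 0.03], "twist": [0, 0, 0], "grip": 1}
    - {"translation": [0, 0, 0], "twist": [0, 0, 0], "grip": -1}
    - {"translation": [0, 0, 0], "twist": [0, 0, 0], "grip": -1}
    - {"translation": [0, 0, 0], "twist": [0, 0, 0], "grip": -1}
    - {"translation": [0, 0, 0], "twist": [0, 0, 0], "grip": -1}
    - {"translation": [0, 0, 0], "twist": [0, 0, 0], "grip": -1}
    - {"translation": [0, 0, 0], "twist": [0, 0, 0], "grip": -1}
    - {"translation": [0, 0, 0], "twist": [0, 0, 0], "grip": -1}

```text
t: 20.35
ee_pos: [0.508, 0.3601, 0.1227]
eef_rot: [0.707, 0.707, -0.0, -0.0]
contact_force: [1.1, 0.1, 0.5]
grip_width: 0.912
finger_force: 0.0
```

>>> drive_tool:
  increments:
    - {"translation": [0, 0, -0.4], "twist": [0, 0, 0], "grip": -1}
    - {"translation": [0, 0, -0.8], "twist": [0, 0, 0], "grip": -1}
    - {"translation": [0, 0, -0.8], "twist": [0, 0, 0], "grip": -1}
    - {"translation": [0, 0, -0.4], "twist": [0, 0, 1], "grip": -1}
    - {"translation": [0, 0, 0], "twist": [0, 0, 1], "grip": -1}
    - {"translation": [0, 0, 0], "twist": [0, 0, 1], "grip": -1}
    - {"translation": [0, 0, 0], "twist": [0, 0, 1], "grip": -1}
    - {"translation": [0, 0, 0], "twist": [0, 0, 1], "grip": -1}

```text
t: 21.02
ee_pos: [0.508, 0.3601, 0.219]
eef_rot: [0.867, 0.498, 0.0, 0.0]
contact_force: [0.4, 0.7, -0.3]
grip_width: 0.999
finger_force: 0.0
```

>>> drive_tool:
  increments:
    - {"translation": [0, 0, 0], "twist": [0, 0, 1], "grip": -1}
    - {"translation": [0, 0, 0], "twist": [0, 0, 1], "grip": -1}
    - {"translation": [0, 0, 0], "twist": [0, 0, 1], "grip": -1}
    - {"translation": [0, 0, 0], "twist": [0, 0, 1], "grip": -1}
    - {"translation": [0, 0, 0], "twist": [0, 0, 1], "grip": -1}
    - {"translation": [0, 0, 0], "twist": [0, 0, 1], "grip": -1}
    - {"translation": [0, 0, 0], "twist": [0, 0, 1], "grip": -1}
    - {"translation": [0, 0, 0], "twist": [0, 0, 1], "grip": -1}

```text
t: 21.68
ee_pos: [0.5079, 0.3602, 0.2187]
eef_rot: [0.995, 0.102, -0.0, -0.0]
contact_force: [0.4, 0.6, 0.0]
grip_width: 1.003
finger_force: 0.0
```

>>> drive_tool:
  increments:
    - {"translation": [0, 0, 0], "twist": [0, 0, 1], "grip": -1}
    - {"translation": [0, 0, 0], "twist": [0, 0, 1], "grip": -1}
    - {"translation": [0.4, 0.6, 0], "twist": [0, 0, 0], "grip": -1}
    - {"translation": [0.5, 0.8, 0], "twist": [0, 0, 0], "grip": -1}
    - {"translation": [0.5, 0.8, 0], "twist": [0, 0, 0], "grip": -1}
    - {"translation": [0.5, 0.8, 0], "twist": [0, 0, 0], "grip": -1}
    - {"translation": [0.5, 0.8, 0], "twist": [0, 0, 0], "grip": -1}
    - {"translation": [0.5, 0.8, 0], "twist": [0, 0, 0], "grip": -1}

```text
t: 22.35
ee_pos: [0.6247, 0.1746, 0.2189]
eef_rot: [1.0, 0.0, 0.0, 0.0]
contact_force: [0.6, 0.2, 0.3]
grip_width: 1.005
finger_force: 0.0
```

```bash
cat >> h.py <<'E'
def crop(c,u,v,r,rings=()):
  s=400/(2*r); g=cv2.resize(c["image"][v-r:v+r,u-r:u+r,::-1],(400,400),interpolation=cv2.INTER_CUBIC)
  for x,y,rr,z in rings: cv2.polylines(g,[((proj(c,ring(x,y,rr,z))-(u-r,v-r)+.5)*s).astype(np.int32)],True,(0,0,255),1)
  return g
E
python3 - <<'E'
from h import *
S=cap("side"); T=cap("top"); o=bot.observe(); print(o["ee_pos"],o["eef_rot"],o["joints"])
for c in(S,T):
  try: print(fit([c],.6882,.0488,TIN))
  except Exception: print("x")
cv2.imwrite("pics/e.png",np.hstack([crop(S,485,295,40,[(.5074,.361,.047,.016),(.5074,.361,.02,.126)]),crop(T,200,265,30,[(.5074,.361,.047,.016),(.5074,.361,.02,.126)])]))
E
```

```text
[0.62775775 0.16737527 0.21835326] [ 9.99981248e-01 -5.64809142e-03  8.53144349e-04  2.20776804e-03] [-0.14792774  0.49509059 -0.23032024  1.60445274  0.13033171  1.05675369
 -1.99784557]
(array([0.6871, 0.0485]), array([ 0., -0.]), [(492, 510)])
(array([0.6912, 0.0493]), array([ 0., -0.]), [(243, 256)])
```

View pics/e.png

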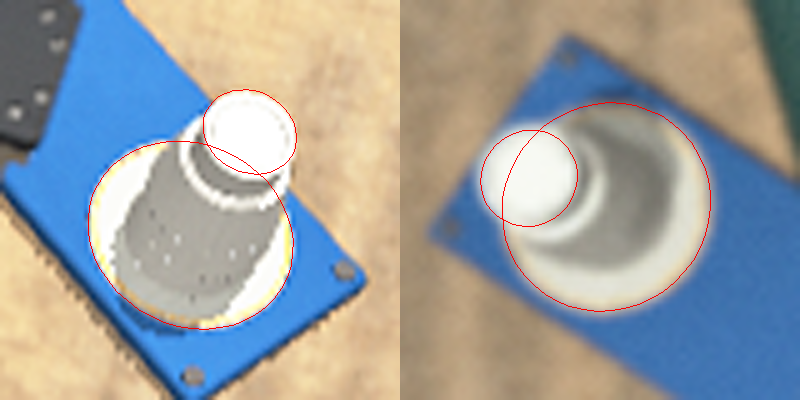

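All three cups stand nested, with the foot top on its expected ring in both views, at (250,132) and (530,178). Next is the tin.

>>> drive_tool:
  increments:
    - {"translation": [0.45, 0.9, 0], "twist": [0, 0, 0], "grip": -1}
    - {"translation": [0.45, 0.9, 0], "twist": [0, 0, 0], "grip": -1}
    - {"translation": [0.4, 0.8, 0.3], "twist": [0, 0, 0], "grip": -1}
    - {"translation": [0.31, 0.5, 0.6], "twist": [0, 0, 0], "grip": -1}
    - {"translation": [0, 0.08, 0.9], "twist": [0, 0, 0], "grip": -1}
    - {"translation": [0, 0, 0.7], "twist": [0, 0, 0], "grip": -1}
    - {"translation": [0, 0, 0], "twist": [0, 0, 0], "grip": -1}
    - {"translation": [0, 0, 0], "twist": [0, 0, 0], "grip": -1}

```text
t: 23.12
ee_pos: [0.6873, 0.0496, 0.1174]
eef_rot: [1.0, 0.0, -0.002, -0.0]
contact_force: [0.7, 1.1, 1.0]
grip_width: 0.999
finger_force: 0.0
```

>>> drive_tool:
  increments:
    - {"translation": [0, 0, 0], "twist": [0, 0, 0], "grip": -1}
    - {"translation": [0, 0, 0], "twist": [0, 0, 0], "grip": -1}
    - {"translation": [0, 0, 0], "twist": [0, 0, 0], "grip": -1}

```text
t: 23.37
ee_pos: [0.6898, 0.0498, 0.1214]
eef_rot: [1.0, 0.0, 0.002, -0.0]
contact_force: [0.2, -0.4, 1.5]
grip_width: 1.001
finger_force: 0.0
```

>>> drive_tool:
  increments:
    - {"translation": [0, 0.02, 0.5], "twist": [0, 0, 0], "grip": -1}
    - {"translation": [0, 0, 0.6], "twist": [0, 0, 0], "grip": -1}
    - {"translation": [0, 0, 0.5], "twist": [0, 0, 0], "grip": -1}
    - {"translation": [0, 0, 0.3], "twist": [0, 0, 0], "grip": -1}
    - {"translation": [0, 0, 0], "twist": [0, 0, 0], "grip": 1}
    - {"translation": [0, 0, 0], "twist": [0, 0, 0], "grip": 1}
    - {"translation": [0, 0, 0], "twist": [0, 0, 0], "grip": 1}
    - {"translation": [0, 0, 0], "twist": [0, 0, 0], "grip": 1}

```text
t: 24.03
ee_pos: [0.6897, 0.0483, 0.0446]
eef_rot: [1.0, -0.0, 0.001, -0.0]
contact_force: [1.1, 0.1, -1.0]
grip_width: 0.73
finger_force: 0.0
```

>>> drive_tool:
  increments:
    - {"translation": [0, 0, 0], "twist": [0, 0, 0], "grip": 1}
    - {"translation": [0, 0, 0], "twist": [0, 0, 0], "grip": 1}
    - {"translation": [0, 0, 0], "twist": [0, 0, 0], "grip": 1}
    - {"translation": [0, 0, 0], "twist": [0, 0, 0], "grip": 1}
    - {"translation": [0, 0, 0], "twist": [0, 0, 0], "grip": 1}
    - {"translation": [0, 0, 0], "twist": [0, 0, 0], "grip": 1}

```text
t: 24.53
ee_pos: [0.6888, 0.0482, 0.0434]
eef_rot: [1.0, -0.0, 0.0, -0.0]
contact_force: [-1.4, 1.1, 5.7]
grip_width: 0.516
finger_force: 15.0
```

>>> drive_tool:
  increments:
    - {"translation": [0, 0, -0.3], "twist": [0, 0, 0], "grip": 1}
    - {"translation": [0, 0, -0.7], "twist": [0, 0, 0], "grip": 1}
    - {"translation": [0, 0, -0.8], "twist": [0, 0, 0], "grip": 1}
    - {"translation": [0, 0, -0.7], "twist": [0, 0, 0], "grip": 1}
    - {"translation": [0, 0.3, -0.4], "twist": [0, 0, 0], "grip": 1}
    - {"translation": [-0.1, 0.7, 0], "twist": [0, 0, 0], "grip": 1}
    - {"translation": [-0.2, 0.8, 0], "twist": [0, 0, 0], "grip": 1}
    - {"translation": [-0.3, 0.8, 0], "twist": [0, 0, 0], "grip": 1}

```text
t: 25.2
ee_pos: [0.6646, -0.0564, 0.1595]
eef_rot: [1.0, 0.001, 0.001, 0.0]
contact_force: [0.5, -0.3, -1.0]
grip_width: 0.518
finger_force: 15.0
```

>>> drive_tool:
  increments:
    - {"translation": [-0.3, 0.8, 0], "twist": [0, 0, 0], "grip": 1}
    - {"translation": [-0.3, 0.8, 0], "twist": [0, 0, 0], "grip": 1}
    - {"translation": [-0.3, 0.7, 0], "twist": [0, 0, 0], "grip": 1}
    - {"translation": [-0.25, 0.5, 0], "twist": [0, 0, 0], "grip": 1}
    - {"translation": [-0.1, 0.18, 0], "twist": [0, 0, 0], "grip": 1}
    - {"translation": [0, 0, 0.4], "twist": [0, 0, 0], "grip": 1}
    - {"translation": [0, 0, 0.6], "twist": [0, 0, 0], "grip": 1}
    - {"translation": [0, 0, 0], "twist": [0, 0, 0], "grip": 1}

```text
t: 25.87
ee_pos: [0.6119, -0.1734, 0.1151]
eef_rot: [1.0, 0.0, -0.003, -0.001]
contact_force: [-0.9, 0.7, -1.7]
grip_width: 0.524
finger_force: 15.0
```

>>> drive_tool:
  increments:
    - {"translation": [0, 0, 0], "twist": [0, 0, 0], "grip": 1}
    - {"translation": [0, 0, 0], "twist": [0, 0, 0], "grip": 1}
    - {"translation": [0, 0, 0], "twist": [0, 0, 0], "grip": 1}

```text
t: 26.12
ee_pos: [0.6155, -0.1745, 0.1202]
eef_rot: [1.0, 0.0, 0.001, 0.0]
contact_force: [0.4, 0.4, -1.1]
grip_width: 0.522
finger_force: 15.0
```

Run:
```python
from h import *
S=cap("side"); T=cap("top"); o=bot.observe(); print(o["ee_pos"],o["eef_rot"])
cv2.imwrite("pics/f.png",np.hstack([crop(S,240,265,60,[(.615,-.175,.024,.005)]),crop(T,395,220,50,[(.615,-.175,.024,.005)])]))
```

```text
[ 0.61531751 -0.17487527  0.12004196] [9.99999490e-01 2.50945165e-04 9.50197410e-04 2.31705334e-04]
```

View pics/f.png

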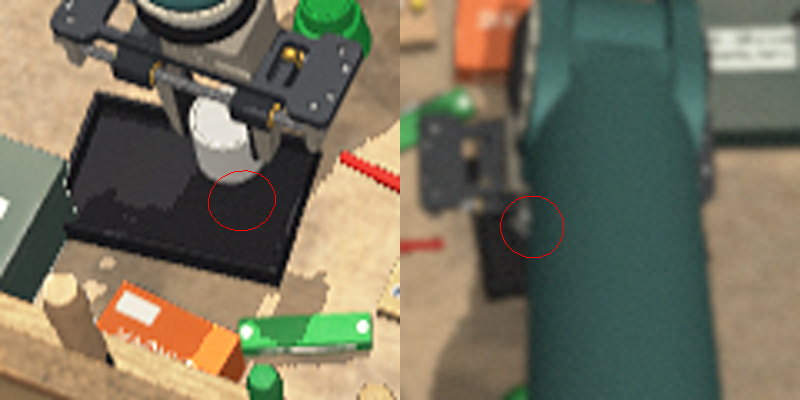

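The tin hangs over the tray and its landing ring at crop (242,200) is inside. I'll lower it.

>>> drive_tool:
  increments:
    - {"translation": [0, 0, 0.5], "twist": [0, 0, 0], "grip": 1}
    - {"translation": [0, 0, 0.5], "twist": [0, 0, 0], "grip": 1}
    - {"translation": [0, 0, 0.4], "twist": [0, 0, 0], "grip": 1}
    - {"translation": [0, 0, 0.2], "twist": [0, 0, 0], "grip": 1}
    - {"translation": [0, 0, 0.1], "twist": [0, 0, 0], "grip": 1}
    - {"translation": [0, 0, 0.06], "twist": [0, 0, 0], "grip": 1}
    - {"translation": [0, 0, 0], "twist": [0, 0, 0], "grip": 1}
    - {"translation": [0, 0, 0], "twist": [0, 0, 0], "grip": 1}

```text
t: 26.88
ee_pos: [0.6152, -0.1752, 0.0494]
eef_rot: [1.0, -0.0, 0.001, 0.0]
contact_force: [0.3, 0.3, -0.3]
grip_width: 0.516
finger_force: 15.0
```

>>> drive_tool:
  increments:
    - {"translation": [0, 0, 0.03], "twist": [0, 0, 0], "grip": 1}
    - {"translation": [0, 0, 0], "twist": [0, 0, 0], "grip": -1}
    - {"translation": [0, 0, 0], "twist": [0, 0, 0], "grip": -1}
    - {"translation": [0, 0, 0], "twist": [0, 0, 0], "grip": -1}
    - {"translation": [0, 0, 0], "twist": [0, 0, 0], "grip": -1}
    - {"translation": [0, 0, 0], "twist": [0, 0, 0], "grip": -1}
    - {"translation": [0, 0, 0], "twist": [0, 0, 0], "grip": -1}
    - {"translation": [0, 0, -0.3], "twist": [0, 0, 0], "grip": -1}

```text
t: 27.55
ee_pos: [0.6127, -0.1747, 0.0573]
eef_rot: [1.0, 0.0, -0.002, -0.001]
contact_force: [0.1, 0.7, -0.7]
grip_width: 0.99
finger_force: 0.0
```

>>> drive_tool:
  increments:
    - {"translation": [0, 0, -0.8], "twist": [0, 0, 0], "grip": -1}
    - {"translation": [0, 0, -0.9], "twist": [0, 0, 0], "grip": -1}
    - {"translation": [0, 0, -0.9], "twist": [0, 0, 0], "grip": -1}
    - {"translation": [0, -0.5, -0.9], "twist": [0, 0, 0], "grip": -1}
    - {"translation": [-0.3, -0.7, 0], "twist": [0, 0, 0], "grip": -1}
    - {"translation": [-0.4, -0.8, 0], "twist": [0, 0, 0], "grip": -1}
    - {"translation": [-0.4, -0.8, 0], "twist": [0, 0, 0], "grip": -1}
    - {"translation": [-0.4, -0.8, 0], "twist": [0, 0, 0], "grip": -1}

```text
t: 28.22
ee_pos: [0.5537, -0.0299, 0.2004]
eef_rot: [1.0, -0.0, 0.001, 0.0]
contact_force: [0.2, 0.7, 0.1]
grip_width: 0.999
finger_force: 0.0
```

Run:
```python
from h import *
S=cap("side"); T=cap("top"); o=bot.observe(); print(o["ee_pos"],o["joints"])
for c in(S,T):
  try: print(fit([c],.615,-.175,TIN,.005))
  except Exception: print("x")
def bar(c,ang,g,u,v,r):
  a=np.deg2rad(ang); d=np.array([np.cos(a),np.sin(a)]); n=np.array([-d[1],d[0]]); ce=np.array([.423,.231])
  for z in(.060,.028):
    P=np.array([[*(ce+s*.023*d+t*.007*n),z] for s,t in((1,1),(1,-1),(-1,-1),(-1,1))]); cv2.polylines(g,[((proj(c,P)-(u-r,v-r)+.5)*400/(2*r)).astype(np.int32)],True,(255,255,0) if z>.05 else (0,255,255),1)
gs=[]
for c,u,v in((S,441,250),(T,242,293)):
  g=crop(c,u,v,20,[(.423,.231,.024,.028)]); bar(c,-33,g,u,v,20); gs.append(g)
cv2.imwrite("pics/g.png",np.hstack(gs))
```

```text
[ 0.55237472 -0.02460908  0.20049292] [ 0.18223849  0.35729865 -0.24200188  1.86001814  0.10138099  0.93638919
 -1.6670834 ]
(array([ 0.623 , -0.1803]), array([-0., -0.]), [(1763, 492)])
(array([ 0.6143, -0.1749]), array([0., 0.]), [(1562, 256)])
```

View pics/g.png

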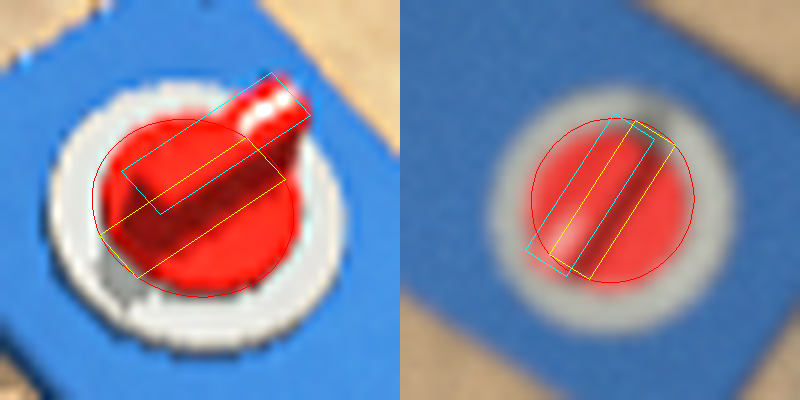

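The yellow/cyan bar model at -33° with centre (0.423, 0.231) lies on the red bar in both views, left at (215,145) and right at (610,195). Before turning the switch I'll check the clearance to the vise.

Run:
```python
from h import *
S=cap("side"); T=cap("top")
for n,c,p in(("S",S,[(480,233),(517,245),(530,205),(487,200),(500,225),(545,160)]),("T",T,[(213,322),(220,355),(178,324),(205,335),(222,326)])):
  for q in p: print(n,q,[atz(c,q,z)[:2].round(3).tolist() for z in(0,.06,.12)])
print(fit([S],.615,-.175,TIN,.005)[0])
g=cv2.resize(S["image"][180:260,440:600,::-1],(800,400),interpolation=cv2.INTER_CUBIC); h=crop(T,205,345,50); k=crop(S,235,260,40,[(.615,-.175,.024,.055),(.615,-.175,.024,.005)])
cv2.imwrite("pics/v.png",np.vstack([g,np.hstack([h,k])])[:,:800]); 
i=cv2.imread("pics/v.png"); cv2.imwrite("pics/v.png",cv2.resize(i,(600,600)))
```

```text
S (480, 233) [[0.323, 0.31], [0.361, 0.306], [0.4, 0.302]]
S (517, 245) [[0.322, 0.403], [0.361, 0.395], [0.399, 0.387]]
S (530, 205) [[0.196, 0.407], [0.24, 0.399], [0.284, 0.39]]
S (487, 200) [[0.222, 0.302], [0.265, 0.298], [0.308, 0.294]]
S (500, 225) [[0.282, 0.35], [0.322, 0.345], [0.363, 0.339]]
S (545, 160) [[0.042, 0.413], [0.093, 0.404], [0.144, 0.396]]
T (213, 322) [[0.339, 0.325], [0.34, 0.309], [0.341, 0.293]]
T (220, 355) [[0.243, 0.302], [0.248, 0.288], [0.253, 0.273]]
T (178, 324) [[0.336, 0.429], [0.337, 0.409], [0.338, 0.388]]
T (205, 335) [[0.302, 0.348], [0.304, 0.331], [0.307, 0.314]]
T (222, 326) [[0.327, 0.298], [0.328, 0.283], [0.329, 0.268]]
[ 0.6239 -0.1801]
```

View pics/v.png

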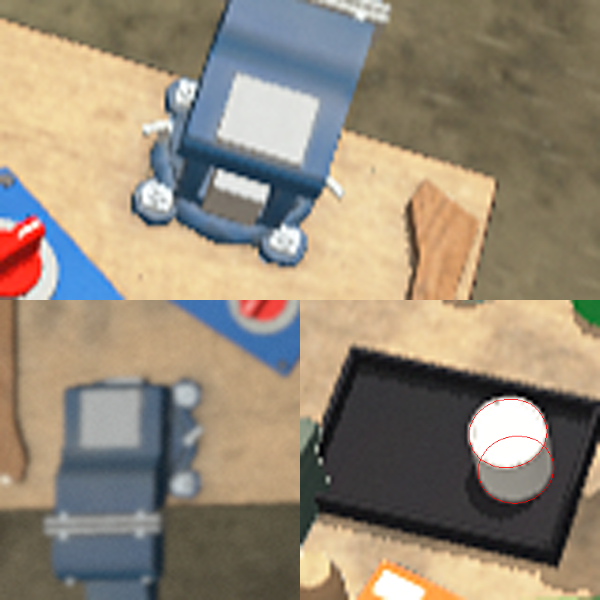

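The vise's near corner is at about (0.34, 0.30). A turn of about 50° leaves clearance and still passes the detent. The lower-right crop shows the tin upright in the tray.

>>> drive_tool:
  increments:
    - {"translation": [-0.4, -0.8, 0], "twist": [0, 0, 0], "grip": -1}
    - {"translation": [-0.4, -0.8, 0], "twist": [0, 0, 0], "grip": -1}
    - {"translation": [-0.4, -0.8, 0], "twist": [0, 0, 0], "grip": -1}
    - {"translation": [-0.4, -0.8, 0], "twist": [0, 0, 0], "grip": -1}
    - {"translation": [-0.4, -0.8, 0], "twist": [0, 0, 0], "grip": -1}
    - {"translation": [-0.4, -0.8, 0], "twist": [0, 0, 0], "grip": -1}
    - {"translation": [-0.4, -0.8, 0], "twist": [0, 0, 0], "grip": -1}
    - {"translation": [-0.4, -0.8, 0], "twist": [0, 0, 0], "grip": -1}
  newtons: 25

```text
t: 29.08
ee_pos: [0.4271, 0.2251, 0.1997]
eef_rot: [1.0, -0.002, 0.001, 0.0]
contact_force: [1.3, 0.3, -0.8]
grip_width: 0.999
finger_force: 0.0
```

>>> drive_tool:
  increments:
    - {"translation": [0, 0, 0], "twist": [0, 0, -1], "grip": -1}
    - {"translation": [0, 0, 0], "twist": [0, 0, -1], "grip": -1}
    - {"translation": [0, 0, 0], "twist": [0, 0, -1], "grip": -1}
    - {"translation": [0, 0, 0], "twist": [0, 0, -1], "grip": -1}
    - {"translation": [0, 0, 0], "twist": [0, 0, -1], "grip": -1}
    - {"translation": [0, 0, 0], "twist": [0, 0, -1], "grip": -1}
    - {"translation": [0, 0, 0], "twist": [0, 0, -1], "grip": -1}
    - {"translation": [0, 0, 0], "twist": [0, 0, -1], "grip": -1}

```text
t: 29.75
ee_pos: [0.428, 0.2237, 0.1995]
eef_rot: [0.913, 0.408, 0.0, 0.0]
contact_force: [-0.1, 0.6, -0.2]
grip_width: 0.998
finger_force: 0.0
```

>>> drive_tool:
  increments:
    - {"translation": [0, 0, 0], "twist": [0, 0, -1], "grip": -1}
    - {"translation": [0, 0, 0], "twist": [0, 0, -1], "grip": -1}
    - {"translation": [0, 0, 0], "twist": [0, 0, -1], "grip": -1}
    - {"translation": [0, 0, 0], "twist": [0, 0, -1], "grip": -1}
    - {"translation": [0, 0, 0], "twist": [0, 0, -1], "grip": -1}
    - {"translation": [0, 0, 0], "twist": [0, 0, -1], "grip": -1}
    - {"translation": [0, 0, 0], "twist": [0, 0, -1], "grip": -1}
    - {"translation": [0, 0, 0], "twist": [0, 0, -1], "grip": -1}

```text
t: 30.42
ee_pos: [0.4281, 0.2236, 0.1995]
eef_rot: [0.668, 0.744, 0.0, 0.0]
contact_force: [-0.3, 0.8, 0.4]
grip_width: 0.997
finger_force: 0.0
```

>>> drive_tool:
  increments:
    - {"translation": [0, 0, 0], "twist": [0, 0, -1], "grip": -1}
    - {"translation": [0, 0, 0], "twist": [0, 0, -1], "grip": -1}
    - {"translation": [0, 0, 0], "twist": [0, 0, -1], "grip": -1}
    - {"translation": [0, 0, 0], "twist": [0, 0, -1], "grip": -1}
    - {"translation": [0, 0, 0], "twist": [0, 0, -1], "grip": -1}
    - {"translation": [0, 0, 0], "twist": [0, 0, -1], "grip": -1}
    - {"translation": [0, 0, 0], "twist": [0, 0, -1], "grip": -1}
    - {"translation": [0, 0, 0], "twist": [0, 0, -1], "grip": -1}

```text
t: 31.08
ee_pos: [0.4281, 0.2236, 0.1994]
eef_rot: [0.308, 0.951, 0.0, 0.0]
contact_force: [0.2, 0.5, 0.2]
grip_width: 1.0
finger_force: 0.0
```

>>> drive_tool:
  increments:
    - {"translation": [0, 0, 0], "twist": [0, 0, -0.5], "grip": -1}
    - {"translation": [0, 0, 0], "twist": [0, 0, 0], "grip": -1}
    - {"translation": [0, 0, 0], "twist": [0, 0, 0], "grip": -1}

```text
t: 31.33
ee_pos: [0.4276, 0.2239, 0.1993]
eef_rot: [0.286, 0.958, 0.0, 0.0]
contact_force: [-0.7, 0.5, 0.3]
grip_width: 0.999
finger_force: 0.0
```

Run:
```python
from h import *
from scipy.spatial.transform import Rotation as R
o=bot.observe(); r=R.from_quat(o["eef_rot"]).as_matrix(); print(o["ee_pos"],o["joints"],np.rad2deg(np.arctan2(r[1,0],r[0,0])), r.T@(np.array([.423,.231,.051])-o["ee_pos"])/.04)
S,T=cap("side"),cap("top")
# stack check: foot-top centroid vs expected
for c in(S,):
  p=proj(c,[.5074,.361,.126])[0]; print(p)
cv2.imwrite("pics/w.png",np.hstack([crop(S,470,280,45,[(.5074,.361,.02,.126)]),crop(T,215,275,45,[(.5074,.361,.02,.126)])]))
```

```text
[0.42761057 0.22393496 0.19927512] [ 0.18050561  0.36273133 -0.86717956  1.99159895  0.34233843  0.93774196
  0.12939431] 146.74839506389378 [0.19380389 0.08385218 3.70686345]
[494.46827886 280.84383026]
```

View pics/w.png

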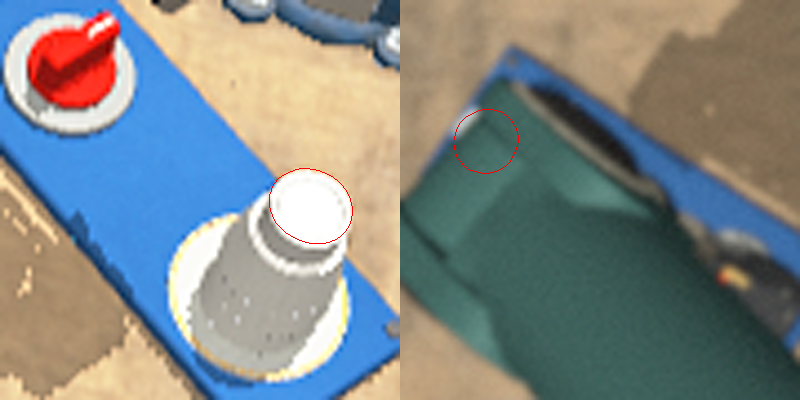

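The stack is intact, with its foot top on the ring at crop (312,206), and the switch is still at off. I'll descend on the grip bar.

>>> drive_tool:
  increments:
    - {"translation": [0.19, 0.08, 0.4], "twist": [0, 0, 0], "grip": -1}
    - {"translation": [0, 0, 0.7], "twist": [0, 0, 0], "grip": -1}
    - {"translation": [0, 0, 0.7], "twist": [0, 0, 0], "grip": -1}
    - {"translation": [0, 0, 0.7], "twist": [0, 0, 0], "grip": -1}
    - {"translation": [0, 0, 0.5], "twist": [0, 0, 0], "grip": -1}
    - {"translation": [0, 0, 0.3], "twist": [0, 0, 0], "grip": -1}
    - {"translation": [0, 0, 0], "twist": [0, 0, 0], "grip": -1}
    - {"translation": [0, 0, 0], "twist": [0, 0, 0], "grip": -1}

```text
t: 32.1
ee_pos: [0.4219, 0.232, 0.0673]
eef_rot: [0.284, 0.959, -0.0, -0.0]
contact_force: [-0.4, 0.4, -0.1]
grip_width: 1.002
finger_force: 0.0
```

>>> drive_tool:
  increments:
    - {"translation": [0, 0, 0.25], "twist": [0, 0, 0], "grip": -1}
    - {"translation": [0, 0, 0.15], "twist": [0, 0, 0], "grip": -1}
    - {"translation": [0, 0, 0], "twist": [0, 0, 0], "grip": 1}
    - {"translation": [0, 0, 0], "twist": [0, 0, 0], "grip": 1}
    - {"translation": [0, 0, 0], "twist": [0, 0, 0], "grip": 1}
    - {"translation": [0, 0, 0], "twist": [0, 0, 0], "grip": 1}
    - {"translation": [0, 0, 0], "twist": [0, 0, 0], "grip": 1}
    - {"translation": [0, 0, 0], "twist": [0, 0, 0], "grip": 1}

```text
t: 32.77
ee_pos: [0.422, 0.2318, 0.0514]
eef_rot: [0.284, 0.959, 0.0, 0.0]
contact_force: [-0.6, 0.8, -0.4]
grip_width: 0.586
finger_force: 0.0
```

>>> drive_tool:
  increments:
    - {"translation": [0, 0, 0], "twist": [0, 0, 0], "grip": 1}
    - {"translation": [0, 0, 0], "twist": [0, 0, 0], "grip": 1}
    - {"translation": [0, 0, 0], "twist": [0, 0, 0], "grip": 1}
    - {"translation": [0, 0, 0], "twist": [0, 0, 0], "grip": 1}
    - {"translation": [0, 0, 0], "twist": [0, 0, 0], "grip": 1}
    - {"translation": [0, 0, 0], "twist": [0, 0, 0], "grip": 1}
    - {"translation": [0, 0, 0], "twist": [0, 0, 0], "grip": 1}
    - {"translation": [0, 0, 0], "twist": [0, 0, 0], "grip": 1}

```text
t: 33.43
ee_pos: [0.4218, 0.2317, 0.0511]
eef_rot: [0.284, 0.959, 0.0, -0.0]
contact_force: [-0.4, 0.0, -0.8]
grip_width: 0.15
finger_force: 25.0
```

>>> drive_tool:
  increments:
    - {"translation": [0, 0, 0], "twist": [0, 0, 0.5], "grip": 1}
    - {"translation": [0, 0, 0], "twist": [0, 0, 0.7], "grip": 1}
    - {"translation": [0, 0, 0], "twist": [0, 0, 0.7], "grip": 1}
    - {"translation": [0, 0, 0], "twist": [0, 0, 0.7], "grip": 1}
    - {"translation": [0, 0, 0], "twist": [0, 0, 0.7], "grip": 1}
    - {"translation": [0, 0, 0], "twist": [0, 0, 0.7], "grip": 1}
    - {"translation": [0, 0, 0], "twist": [0, 0, 0.7], "grip": 1}
    - {"translation": [0, 0, 0], "twist": [0, 0, 0.7], "grip": 1}

```text
t: 34.1
ee_pos: [0.4208, 0.2309, 0.0511]
eef_rot: [0.541, 0.841, -0.001, -0.0]
contact_force: [-3.1, -2.3, 4.9]
grip_width: 0.153
finger_force: 25.0
```

>>> drive_tool:
  increments:
    - {"translation": [0, 0, 0], "twist": [0, 0, 0.7], "grip": 1}
    - {"translation": [0, 0, 0], "twist": [0, 0, 0.7], "grip": 1}
    - {"translation": [0, 0, 0], "twist": [0, 0, 0.7], "grip": 1}
    - {"translation": [0, 0, 0], "twist": [0, 0, 0.7], "grip": 1}
    - {"translation": [0, 0, 0], "twist": [0, 0, 0.6], "grip": 1}
    - {"translation": [0, 0, 0], "twist": [0, 0, 0], "grip": 1}
    - {"translation": [0, 0, 0], "twist": [0, 0, 0], "grip": 1}
    - {"translation": [0, 0, 0], "twist": [0, 0, 0], "grip": 1}

```text
t: 34.77
ee_pos: [0.4199, 0.2306, 0.0511]
eef_rot: [0.681, 0.733, -0.002, -0.0]
contact_force: [-4.8, -2.8, 8.4]
grip_width: 0.151
finger_force: 25.0
```

Run:
```python
from h import *
from scipy.spatial.transform import Rotation as R
o=bot.observe(); r=R.from_quat(o["eef_rot"]).as_matrix(); print(o["ee_pos"],np.rad2deg(np.arctan2(r[1,0],r[0,0])),o["contact_force"],o["wrist_torque"],o["grip_width"])
```

```text
[0.4198879  0.23064644 0.05110791] 94.22609761932215 [-4.82712672 -2.78440184  8.43274498] [-0.54923679  1.123891   -0.10126244] 0.1506302204209409
```

>>> drive_tool:
  increments:
    - {"translation": [0, 0, 0], "twist": [0, 0, 0.6], "grip": 1}
    - {"translation": [0, 0, 0], "twist": [0, 0, 0.4], "grip": 1}
    - {"translation": [0, 0, 0], "twist": [0, 0, 0], "grip": -1}
    - {"translation": [0, 0, 0], "twist": [0, 0, 0], "grip": -1}
    - {"translation": [0, 0, 0], "twist": [0, 0, 0], "grip": -1}
    - {"translation": [0, 0, 0], "twist": [0, 0, 0], "grip": -1}
    - {"translation": [0, 0, 0], "twist": [0, 0, 0], "grip": -1}
    - {"translation": [0, 0, 0], "twist": [0, 0, 0], "grip": -1}

```text
t: 35.43
ee_pos: [0.422, 0.2316, 0.0511]
eef_rot: [0.718, 0.696, 0.0, 0.0]
contact_force: [0.4, -0.8, 0.0]
grip_width: 0.561
finger_force: 0.0
```

>>> drive_tool:
  increments:
    - {"translation": [0, 0, 0], "twist": [0, 0, 0], "grip": -1}
    - {"translation": [0, 0, -0.5], "twist": [0, 0, 0], "grip": -1}
    - {"translation": [0, 0, -0.8], "twist": [0, 0, 0], "grip": -1}
    - {"translation": [0, 0, -0.9], "twist": [0, 0, 0], "grip": -1}
    - {"translation": [0, 0, -0.9], "twist": [0, 0, 0], "grip": -1}
    - {"translation": [0, 0, -0.9], "twist": [0, 0, 0], "grip": -1}
    - {"translation": [0, 0, 0], "twist": [0, 0, 0], "grip": -1}
    - {"translation": [0, 0, 0], "twist": [0, 0, 0], "grip": -1}

```text
t: 36.1
ee_pos: [0.423, 0.2321, 0.213]
eef_rot: [0.718, 0.696, 0.002, 0.001]
contact_force: [-0.2, 0.1, -0.8]
grip_width: 1.003
finger_force: 0.0
```

Run:
```python
from h import *
S=cap("side"); print(bot.observe()["ee_pos"],bot.observe()["contact_force"])
g=crop(S,470,280,45,[(.5074,.361,.02,.126)]); k=crop(S,270,265,80,[(.615,-.175,.024,.055)])
cv2.imwrite("pics/y.png",np.hstack([g,k]))
```

```text
[0.42198947 0.23141447 0.21137126] [-0.79947821 -1.4767836  -1.17129102]
```

View pics/y.png

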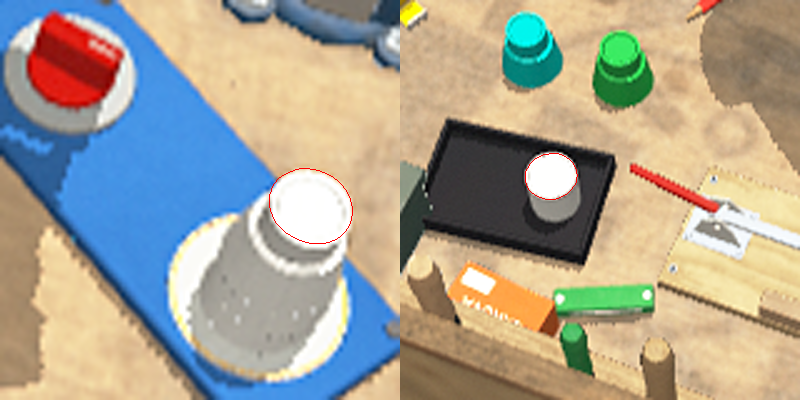

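Run:
```python
from h import *
S=cap("side"); gs=[]
for ang in(-102,-80):
  g=crop(S,441,250,20); a=np.deg2rad(ang); d=np.array([np.cos(a),np.sin(a)]); n=np.array([-d[1],d[0]]); ce=np.array([.423,.231])
  P=np.array([[*(ce+s*.023*d+t*.007*n),.06] for s,t in((1,1),(1,-1),(-1,-1),(-1,1))]); cv2.polylines(g,[((proj(S,P)-(421,230)+.5)*10).astype(np.int32)],True,(255,255,0),1); gs.append(g)
cv2.imwrite("pics/z.png",np.hstack(gs))
```

```text
(no output)
```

View pics/z.png

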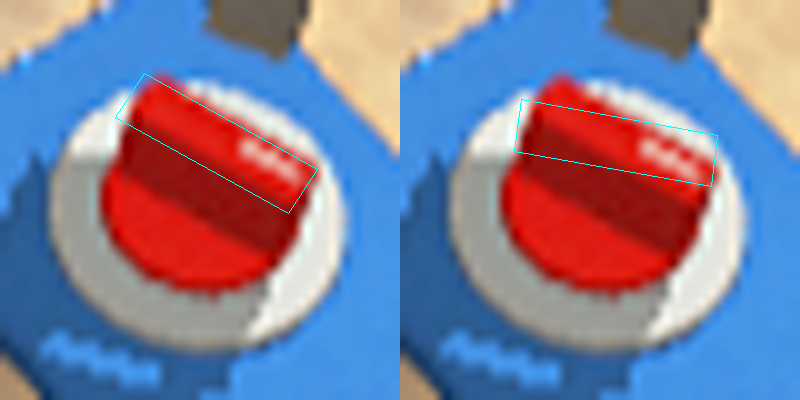

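The bar matches the -102° outline (left, at (215,145)), so the switch has snapped to the on stop at 1.2 rad. The stack is centred, the tin is upright in the tray, and the gripper is clear.

```bash
python3 -c "
from rig import bot; print(bot.hand_in())"
```

```text
the job is handed in; nothing more can be done
None
```

Job handed in, though the hand-in returned no verdict: by the last pictures, the three flared cups are nested and centred on the pad, the round tin stands upright in the tray, the switch is on, and the hex keys and tape measure were left alone.

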